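# Pack the roller kit bin

### The job

Pack the kit bin for the next job: open its lid, pull every roller handle that is in the black rack out and lay each one flat in a narrow pocket of the bin, one to a pocket, roller towards the hinge and handle towards the front, and lay the orange scraper flat in the wide pocket with its blade towards the hinge. Then close the lid fully. Leave the two tins and the green paint tray as they are.

Things in the scene. Friction and masses are not known exactly. Their poses are not given: they have to be found in the camera images.
- rack: Black plastic slotted rack, screwed to the shelf, 44 (x) x 227 (y) x 56 mm high. Origin: centre of its underside; x across the rack, y along the row, which runs about away from the robot. Four open-topped pockets in a row along y at y = -84, -28, +28, +84 mm, each 38 (x) x 53 (y) mm inside and 52 mm deep (floor at z = 4 mm, walls 3 mm).
- roller0: Short hand roller, one of up to four alike (None if absent), 167 mm long, 0.12 kg or so. Origin on the axle's middle; z along the tool to the handle's free end, y along the axle. Rigid head (no spin) 34 mm dia, 47 mm wide along y; fork crown 30 (x) x 47 (y), z = 26 to 38; handle 22 (x) x 24 (y), z = 50 to 150 mm. Starts upright in a rack pocket, head down, y along the row, handle above the rack.
- roller1: Short hand roller, one of up to four alike (None if absent), 167 mm long, 0.12 kg or so. Origin on the axle's middle; z along the tool to the handle's free end, y along the axle. Rigid head (no spin) 34 mm dia, 47 mm wide along y; fork crown 30 (x) x 47 (y), z = 26 to 38; handle 22 (x) x 24 (y), z = 50 to 150 mm. Starts upright in a rack pocket, head down, y along the row, handle above the rack.
- roller2: Short hand roller, one of up to four alike (None if absent), 167 mm long, 0.12 kg or so. Origin on the axle's middle; z along the tool to the handle's free end, y along the axle. Rigid head (no spin) 34 mm dia, 47 mm wide along y; fork crown 30 (x) x 47 (y), z = 26 to 38; handle 22 (x) x 24 (y), z = 50 to 150 mm. Starts upright in a rack pocket, head down, y along the row, handle above the rack.
- roller3: Short hand roller, one of up to four alike (None if absent), 167 mm long, 0.12 kg or so. Origin on the axle's middle; z along the tool to the handle's free end, y along the axle. Rigid head (no spin) 34 mm dia, 47 mm wide along y; fork crown 30 (x) x 47 (y), z = 26 to 38; handle 22 (x) x 24 (y), z = 50 to 150 mm. Starts upright in a rack pocket, head down, y along the row, handle above the rack.
- roller0_end (a point): Free end of the black handle of roller0, on its axis, 150 mm from the origin. Between fork crown and handle runs a thin steel shank, 10 mm dia.
- roller1_end (a point): Free end of the black handle of roller1, on its axis, 150 mm from the origin. Between fork crown and handle runs a thin steel shank, 10 mm dia.
- roller2_end (a point): Free end of the black handle of roller2, on its axis, 150 mm from the origin. Between fork crown and handle runs a thin steel shank, 10 mm dia.
- roller3_end (a point): Free end of the black handle of roller3, on its axis, 150 mm from the origin. Between fork crown and handle runs a thin steel shank, 10 mm dia.
- bin: Grey plastic kit bin with hinged lid, screwed down. Base 196 (x) x 298 (y) mm, walls 30 high, 3 thick, floor 4 thick. Origin: centre of underside; +x to the hinge (the robot's left), -x to the front (rack side). Inside, four dividers (3 thick, tops at z = 26) run only 60 mm from the hinge wall, x = 35 to 95, at y = -76.5, -20.5, 35.5, 91.5 mm; the front part is open.
- pocket0 (a point): Floor centre of narrow pocket 0 (for one roller head), between dividers at the hinge wall: 53 mm wide, 60 mm long; in the bin's frame x = 65, y = -48.5, z = 4 mm. The handle lies in the open front part.
- pocket1 (a point): Floor centre of narrow pocket 1 (for one roller head), between dividers at the hinge wall: 53 mm wide, 60 mm long; in the bin's frame x = 65, y = 7.5, z = 4 mm. The handle lies in the open front part.
- pocket2 (a point): Floor centre of narrow pocket 2 (for one roller head), between dividers at the hinge wall: 53 mm wide, 60 mm long; in the bin's frame x = 65, y = 63.5, z = 4 mm. The handle lies in the open front part.
- pocket3 (a point): Floor centre of narrow pocket 3 (for one roller head), between dividers at the hinge wall: 53 mm wide, 60 mm long; in the bin's frame x = 65, y = 119.5, z = 4 mm. The handle lies in the open front part.
- wide_pocket (a point): Floor centre of the wide pocket for the scraper's blade, at the hinge wall: 68 mm wide, 60 mm long; in the bin's frame x = 65, y = -112, z = 4 mm. The scraper's handle lies in the open front part.
- lid (a joint): Opening angle of the bin's lid in rad: 0 shut, up to 1.75 (just past upright). Its hinge is stiff: the lid stays at any angle; moving it takes about 3 to 5 N at the bar. The lid is a shell with a pale translucent top in a grey frame, 196 x 298 x 30 mm, its underside 56 mm above the shelf when shut.
- lid_bar (a point): Middle of the lid's black bow handle: a straight round bar 12 mm thick and 100 mm long, parallel to the hinge (bin y), its axis 40 mm off the lid's top and 21 mm back from the lid's front edge. In the bin's frame with the lid shut: x = -77, z = 100 mm. When the lid opens the bar swings about the hinge at a radius of 188 mm and ends up on the outer (left) side of the upright lid.
- lid_hinge (a point): Middle of the hinge axis, in the bin's frame x = 98, z = 30 mm; the axis runs along the bin's y.
- scraper: Orange hard silicone scraper, 150 mm long, 0.09 kg, lying flat on the shelf. Origin under its middle, x axis towards the blade, z up. Handle 22 mm wide and 16 mm thick from x = -75 to +17 mm; blade 62 mm wide, 6 mm thick from x = 30 to 75 mm; a 40 mm wide, 10 mm thick neck between them.
- scraper_tip (a point): Middle of the blade's edge, on the underside, 75 mm ahead of the scraper's origin.
- tin0: Sealed steel tin, 80 mm dia, 95 mm high, standing beyond the rack; origin under its centre. To be left alone.
- tin1: Sealed steel tin, 72 mm dia, 80 mm high, standing to the right of the rack; origin under its centre. To be left alone.
- paint_tray: Green polypropylene paint tray 300 x 200 x 50 mm on the left; origin under its centre. To be left alone.
Mind the look-alikes: they are no part of the job. Leave any purple or white look-alike of the roller1 alone.

How it is judged (in metres and radians):
On the way, in this order (a step that is already met when the one before it is completed fails the run):
1. The bin's lid is opened wide (more than 1.2 rad) (value of joint lid above 1.2 rad), for 0.2 s.
2. Every roller handle present lies flat in the bin with its roller in a narrow pocket, and the scraper lies flat with its blade in the wide pocket (x of roller0 in the frame of bin between 0.045 and 0.09 m and y of roller0 in the frame of bin between -0.07 and 0.14 m and z of each of roller0, roller1, roller2, roller3 in the frame of bin below 0.031 m and angle between roller0's own z axis and vertical between 1.4 and 1.75 rad and x of each of roller0_end, roller1_end, roller2_end, roller3_end in the frame of bin below -0.04 m and z of each of roller0_end, roller1_end, roller2_end, roller3_end in the frame of bin below 0.035 m and angle between the z axis of each of roller0, roller1, roller2, roller3 and the x axis of bin, either way round below 0.25 rad and x of roller1 in the frame of bin between 0.045 and 0.09 m and y of roller1 in the frame of bin between -0.07 and 0.14 m and angle between roller1's own z axis and vertical between 1.4 and 1.75 rad and x of roller2 in the frame of bin between 0.045 and 0.09 m and y of roller2 in the frame of bin between -0.07 and 0.14 m and angle between roller2's own z axis and vertical between 1.4 and 1.75 rad and x of roller3 in the frame of bin between 0.045 and 0.09 m and y of roller3 in the frame of bin between -0.07 and 0.14 m and angle between roller3's own z axis and vertical between 1.4 and 1.75 rad and x of scraper_tip in the frame of bin above 0.05 m and y of scraper_tip in the frame of bin between -0.135 and -0.09 m and x of scraper in the frame of bin below 0.05 m and z of each of scraper_tip, scraper in the frame of bin below 0.024 m and angle between the x axis of scraper and the x axis of bin, either way round below 0.3 rad and angle between the z axis of scraper and the z axis of bin, either way round below 0.2 rad), for 0.2 s.
At the end, for the whole second after the job is handed in: Each roller present lies flat (within 10 degrees), its head in a narrow pocket at the hinge, handle to the front (along bin x within 0.25 rad); the scraper lies flat, blade in the wide pocket (within 0.3 rad); and the lid is shut within 0.06 rad (all of step 2 and value of joint lid below 0.06 rad); the robot touches nothing.
It fails at once if The larger tin is pushed more than 30 mm from its place or tipped (distance of tin0 from where it was at the start of the episode above 0.03 m or angle between tin0's own z axis and vertical above 0.3 rad).
It fails at once if The smaller tin is pushed more than 30 mm from its place or tipped (distance of tin1 from where it was at the start of the episode above 0.03 m or angle between tin1's own z axis and vertical above 0.3 rad).
It fails at once if The green paint tray is pushed more than 30 mm from its place or tipped (distance of paint_tray from where it was at the start of the episode above 0.03 m or angle between paint_tray's own z axis and vertical above 0.3 rad).
Of roller0, roller1, roller2, roller3 only 2 to 4 are there at a start; the rules pass over those that are not, and their reading is None.
At some moment in a run one of scraper may be knocked a few centimetres aside while the robot is not near it.
Once in a run the grip may slacken for a moment while it holds something.
It also fails if it takes over 210 s, if anything falls off the work surface, if the arm or the gripper's body presses on something with over 40 N, if the wrist force passes 120 N, or if a joint passes its speed limit or range.

### The arm

A 6-joint arm with a two-finger parallel gripper is mounted at the origin on the work surface. World frame = base frame: x ahead of the robot, y to its left, z up, the work surface at z = 0. Lengths are in mm, angles in rad, forces in N, time in s.
With the tool pointing down it reaches from about 350 to 975 mm from the base axis. Payload 7.1 kg.
Tool frame: the origin (TCP) lies midway between the tips of the shut fingers; the grasp point (between the pads) lies 19 mm behind it; z points along the fingers, y is the line along which they close (so a half turn about z gives the same grasp; the last joint's range is limited). The gripper opens to 88 mm and grips with 3 to 60 N. Pads are 20 mm wide; open, the fingers measure 115 mm over their backs; the gripper's body (75 mm by 178 mm) begins 61 mm behind the grasp point.
Start: joints at [1.128, 0.423, 1.63, -0, 1.089, -0.019], TCP at [256.985, 569.705, 222.675] pointing down, gripper open.
Joint ranges: [-3, 3], [-0.9, 2.11], [0.09, 2.58], [-1.31, 4.45], [0.11, 2.69], [-2.54, 2.54]. Speed limits (rad/s): [2.39, 2.39, 3.01, 3.14, 3.14, 3.14].

### API

Orientations are given as a rotation vector (axis times angle).
In Python, from workcell import ctrl gives the robot as it stands. The module is installed in compiled form; this text tells all that it offers.
- The arm moves only by the tool apply_moves, never from a script. Its argument "targets" is a list of rows, each a list of 3 entries, a list of its own where there are three numbers: the opening, from -1 (shut) to 1 (fully open), then the shift along the tool's x, y, z normalised to -1 to 1, where 1 is 5 cm, then the turn, a rotation vector about the tool's x, y, z normalised to -1 to 1, where 1 is 90 degrees. In form: [[jaw, [x, y, z], [wx, wy, wz]], ...]. A call has 1 to 8 rows; each row shifts and turns the commanded pose from where the row before left it, along the tool's axes as they then stand; what a row does not reach is not made up. A row lasts 1/8 s, in which the tool goes at most 62.5 mm and 10.7 degrees, less where a joint would pass 70% of its speed; a pose out of reach is approached as far as the arm can. A call with a number of a shift or a turn outside -1 to 1 is refused whole. A call with a gripper value outside its range is refused whole. The fingers move at their own pace and stop on an object; the grip force is fixed at half the most. Time passes only in rows, so rows that do not move let the fingers close. It gives the time, the measured TCP pose, the force, the opening and the grip force at its end, in the units of the state.
- ctrl.get_obs(): the state, without advancing time (a new reading comes with each control period).
- ctrl.get_image(name): name is "scene" or "top"; returns a dict with "pixels" (480x640x3 uint8, blue, green, red), "camera_matrix" (3x3 intrinsics, pixels), "k1" (the pictures are not rectified: a ray, as slopes to the right and down, at radius r is drawn at 1 + k1 r^2 times it, then the intrinsics apply), "view" (4x4, takes a point from world to camera coordinates). Camera axes: x right, y down, z forward; pixel columns grow to the right and rows downward; lengths in mm; the calibration is good to about 2 mm. A picture is of the moment at which its call begins. There is no depth.
- ctrl.close_job(): hands the job in; it is judged then, once.
Trained networks look in the newest picture that a camera, given by its name, has taken for a name from the list of things; names that differ only in an ending like _2 or _b are one class to them, and where a whole thing is asked for, a point or a joint stands for the part that bears it (a point fixed in the world has none). Each returns a list of dicts, best first, with "score" (0 to 1); they miss things now and then, are a little off and sometimes report something else, mostly with a low value. They report only what shows in the picture. A call takes as long as a camera call. They do not tell look-alikes from the thing itself.
- ctrl.masks_of(label, camera): "region" (480x640 bool, what is visible of it) and "bbox" ([left, top, right, bottom] in pixels, round what is visible of it).
- ctrl.pinpoint(label, camera): "xy" ([column, row] in pixels: a listed point, or the origin of a listed thing).
The state is a dict: "t": time; "qpos": joint angles; "qvel": joint speeds; "joint_torque": joint torques, N m; "ee_pos": TCP position; "orientation": TCP orientation; "ft_force": force on the tool from outside, world axes, zero at the start; "moment": the same for the moment, N m; "width": finger opening in mm; "grasp_force": force on a finger pad.
Only numpy, scipy, OpenCV 4.12 (cv2) and the standard library are available. Lean on these libraries where they do the work, as an engineer would, in place of code of your own. Each camera call takes 0.05 s, during which the arm holds its last target. There are 200 camera calls.

## Working session

There is one attempt and no reset: what is moved stays moved. The work goes in short steps, Python scripts to look and compute and a tool call to move; the robot and the scene stay as the last step left them, time stands still between calls to the robot, and variables do not carry over. Pictures are saved under pics/ and viewed, at most 14 in all, crops included, and the job is handed in when it is done.

Besides the shell and the picture viewer there is one more tool, called after "Request:" by a JSON object that holds its "fn" and its "kwargs", one argument or row to a line. apply_moves: Moves the arm, as the interface text tells. Scaled input: -1 to 1 covers 5 cm each way for a shift and 90 degrees each way for a turn. Its arguments: {"type":"object","properties":{"targets":{"type":"array"}},"required":["targets"]}

```bash
mkdir -p pics; cat > h.py <<'E'
import numpy as np, cv2
from scipy.spatial.transform import Rotation as R
from workcell import ctrl
def ray(im,uv):
    K=np.array(im["camera_matrix"]);V=np.array(im["view"])
    d=(np.array(uv,float)-K[:2,2])/[K[0,0],K[1,1]]
    s=d.copy()
    for _ in range(20): s=d/(1+im["k1"]*(s@s))
    o=-V[:3,:3].T@V[:3,3]
    return o,V[:3,:3].T@np.array([s[0],s[1],1])
def at(im,uv,z):
    o,d=ray(im,uv); return o+d*(z-o[2])/d[2]
def proj(im,p):
    K=np.array(im["camera_matrix"]);V=np.array(im["view"])
    c=V[:3,:3]@np.array(p,float)+V[:3,3]; s=c[:2]/c[2]; s=s*(1+im["k1"]*(s@s))
    return s*[K[0,0],K[1,1]]+K[:2,2]
def tri(a,ua,b,ub):
    A=[];B=[]
    for im,u in((a,ua),(b,ub)):
        o,d=ray(im,u); d/=np.linalg.norm(d); P=np.eye(3)-np.outer(d,d); A.append(P);B.append(P@o)
    return np.linalg.solve(sum(A),sum(B))
E
python3 - <<'E'
from h import *
for c in("scene","top"):
    im=ctrl.get_image(c); cv2.imwrite(f"pics/{c}0.png",im["pixels"])
    V=np.array(im["view"]); print(c,(-V[:3,:3].T@V[:3,3]).round(),V[2,:3].round(2),im["k1"],np.array(im["camera_matrix"])[0,0])
    for l in["rack","roller0_end","lid_bar","lid_hinge","bin","scraper","scraper_tip","tin0","tin1","paint_tray"]:
        print(l,[(np.array(q["xy"]).round(1).tolist(),round(q["score"],2)) for q in ctrl.pinpoint(l,c)])
print(ctrl.get_obs())
E
```

```text
scene [1116. -401.  887.] [-0.58  0.4  -0.71] -0.07397924649368419 480.5682994299196
rack [([203.4, 348.2], 0.63)]
roller0_end [([196.2, 308.1], 0.87), ([192.1, 318.0], 0.57), ([221.4, 375.8], 0.3)]
lid_bar [([190.0, 319.6], 0.74), ([341.6, 259.5], 0.61)]
lid_hinge [([390.7, 250.0], 0.87)]
bin [([358.3, 276.0], 0.83)]
scraper [([266.2, 314.9], 0.68), ([358.6, 276.1], 0.57)]
scraper_tip [([282.0, 342.2], 0.7)]
tin0 [([300.0, 408.4], 0.61)]
tin1 [([300.0, 408.4], 0.61)]
paint_tray [([422.9, 192.8], 0.72)]
top [ 247.   32. 1414.] [ 0.21 -0.   -0.98] -0.03361993741060742 563.8378568757654
rack [([435.9, 242.1], 0.55)]
roller0_end [([451.3, 213.0], 0.95)]
lid_bar [([303.9, 226.6], 0.87)]
lid_hinge [([237.5, 240.4], 0.95), ([486.1, 234.6], 0.66), ([278.6, 235.9], 0.5)]
bin [([275.6, 234.1], 0.75)]
scraper [([376.3, 244.0], 0.63), ([254.0, 287.2], 0.62), ([447.4, 237.2], 0.35)]
scraper_tip []
tin0 [([387.0, 163.7], 0.93), ([489.1, 235.9], 0.62)]
tin1 [([387.0, 163.7], 0.93), ([489.1, 235.9], 0.62)]
paint_tray [([143.2, 290.8], 0.69), ([450.1, 263.0], 0.42)]
{'t': 1.1, 'qpos': array([ 1.12802859e+00,  4.23058132e-01,  1.62985411e+00, -2.66789670e-05,
        1.08863745e+00, -1.90302379e-02]), 'qvel': array([ 0.00063999,  0.0008934 , -0.0016465 , -0.00072476, -0.00125203,
       -0.00176602]), 'joint_torque': array([-3.19224946e-04, -5.44597435e+01, -2.74045211e+01,  6.43680082e-02,
        1.67350774e-02, -8.60742603e-05]), 'ee_pos': array([256.98337   , 569.72705569, 222.71929107]), 'orientation': array([6.60610911e-01, 3.07131751e+00, 5.71970982e-05]), 'ft_force': array([ 0.71354607, -0.43175312,  0.54447678]), 'moment': array([0.00698907, 0.0008661 , 0.00578202]), 'grasp_force': 0.0, 'width': 87.5643723244225}
```

View pics/scene0.png

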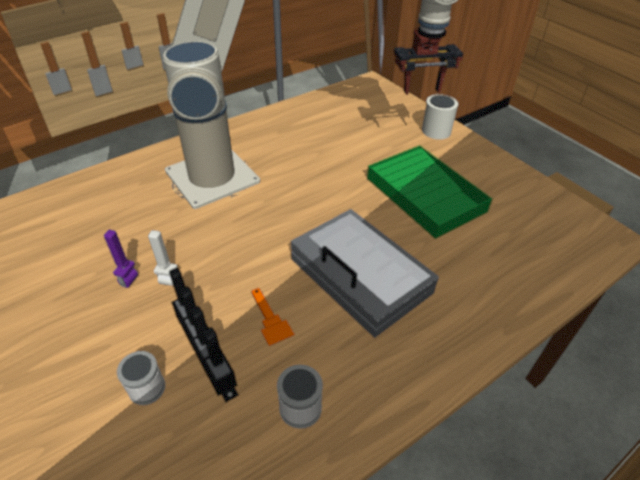

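View pics/top0.png

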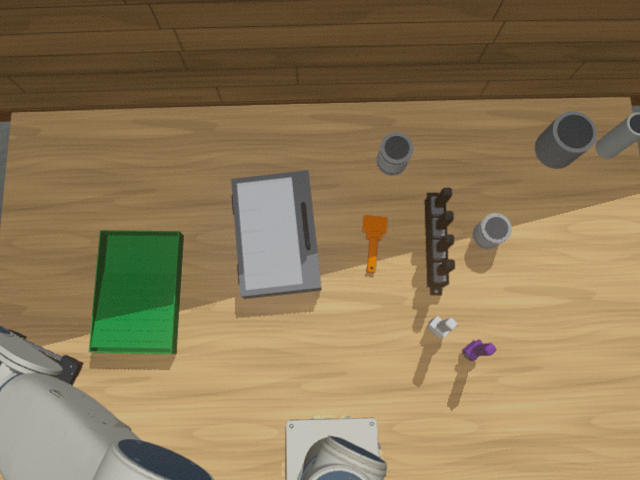

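The scene view shows the rack at about (205,340), the scraper at (268,315), the bin at (360,270), a white look-alike at (160,258) and a purple one at (122,258). In the top view the black handles are at about (445,195), (446,217), (446,241) and (448,266). I'll confirm with an enlarged crop.

```bash
python3 - <<'E'
import cv2,numpy as np
t=cv2.imread("pics/top0.png");s=cv2.imread("pics/scene0.png")
a=cv2.resize(t[180:330,400:500],None,fx=4,fy=4,interpolation=cv2.INTER_CUBIC)
b=cv2.resize(s[255:405,150:250],None,fx=4,fy=4,interpolation=cv2.INTER_CUBIC)
cv2.imwrite("pics/crop1.png",np.clip(np.hstack([a,b])*1.6,0,255).astype('uint8'))
c=cv2.resize(t[160:310,225:395],None,fx=4,fy=4,interpolation=cv2.INTER_CUBIC)
cv2.imwrite("pics/crop2.png",c)
E
```

```text
(no output)
```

View pics/crop1.png

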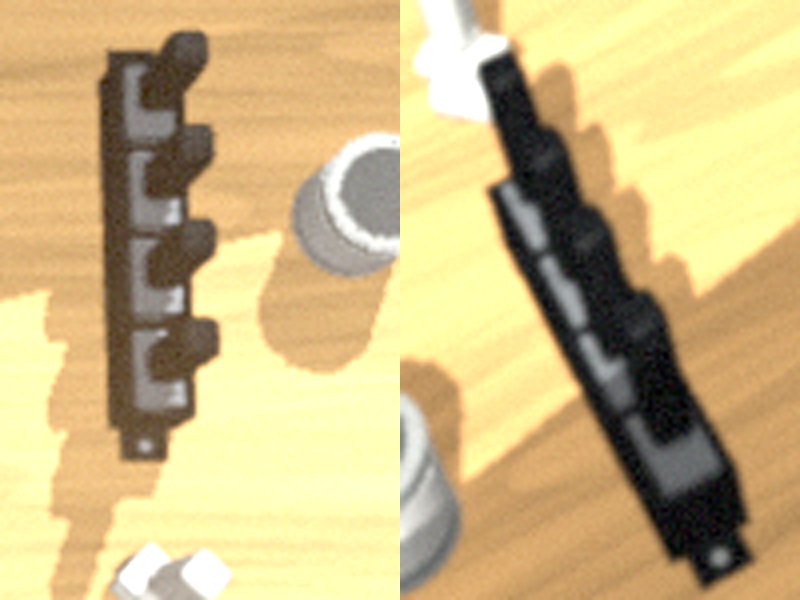

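View pics/crop2.png

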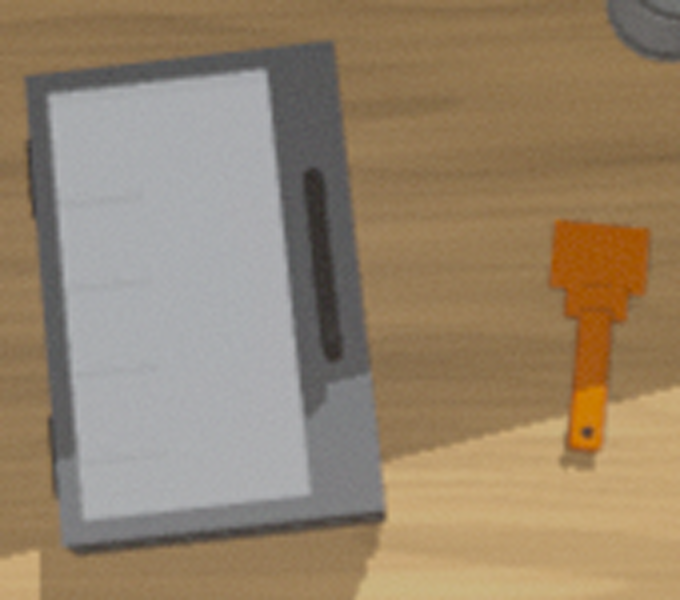

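All four pockets hold black rollers. The white one at (443,327) and the purple one at (479,350) stand outside the rack, so they are look-alikes and stay untouched. Next I fit the poses.

```bash
python3 - <<'E'
from h import *
from scipy.optimize import least_squares as ls
im=ctrl.get_image("top"); sc=ctrl.get_image("scene")
def fit(pts,px,g):
    px=np.array(px)
    def f(v,r=0):
        c,s=np.cos(v[2]),np.sin(v[2])
        w=[np.array([v[0]+c*p[0]-s*p[1],v[1]+s*p[0]+c*p[1],p[2]]) for p in pts]
        return (np.array([proj(im,q) for q in w])-px).ravel()
    r=ls(f,g,x_scale=[100,100,1]); print(r.x.round(3),r.fun.reshape(-1,2).round(1).tolist()); return r.x
c2=lambda l:[np.array(p)/4+[225,160] for p in l]
c1=lambda l:[np.array(p)/4+[400,180] for p in l]
b=fit([(98,-149,60),(-98,-149,60),(-98,149,60),(98,149,60),(-77,-50,100),(-77,50,100)],c2([(26,76),(332,41),(384,515),(66,545),(314,170),(333,357)]),[600,100,1.6])
r=fit([(-22,113,56),(-22,-113,56),(22,-113,56)],c1([(105,52),(110,428),(193,418)]),[600,-200,0])
rot=lambda v,p:v[:2]+R.from_euler('z',v[2]).as_matrix()[:2,:2]@np.array(p)
for y in(-84,-28,28,84): 
    q=rot(r,(0,y)); print("rack pocket",y,q.round(1),"top end px",proj(im,[*q,171]).round(1),((proj(im,[*q,171])-[400,180])*4).round(),"scene",proj(sc,[*q,171]).round(1), ((proj(sc,[*q,171])-[150,255])*4+[400,0]).round())
print("handle ends by px",[at(im,p,171)[:2].round(1).tolist() for p in c1([(188,52),(193,143),(196,238),(198,338)])])
print("scraper",[at(im,p,6)[:2].round(1).tolist() for p in c2([(602,224),(585,450)])])
for n,u,s in(("barT",[303.9,226.6],[341.6,259.5]),("hinge",[237.5,240.4],[390.7,250.0]),):print(n,tri(im,u,sc,s).round(1))
print("bar",rot(b,(-77,0)),"hinge",rot(b,(98,0)), proj(sc,[*rot(b,(-77,0)),100]))
for p in [(98,-149,60),(-98,-149,60),(-98,149,60),(98,149,60)]: print(proj(sc,[*rot(b,p[:2]),60]).round())
print("tin0",at(im,[387,163.7],0).round(),"tin1",at(im,[489,236],0).round())
o=ctrl.get_obs(); print(R.from_rotvec(o["orientation"]).as_matrix().round(3))
E
```

```text
[557.298 122.979   1.651] [[-0.4, 0.1], [0.5, 0.9], [0.4, -0.7], [-1.1, 0.5], [0.5, 2.9], [0.0, -3.6]]
[ 530.296 -273.732   -1.611] [[-0.1, 2.1], [1.4, -2.3], [-1.3, 0.4]]
rack pocket -84 [ 446.4 -270.4] top end px [448.4 265.1] [194. 341.] scene [174.9 268.7] [500.  55.]
rack pocket -28 [ 502.3 -272.6] top end px [447.5 240.6] [190. 243.] scene [185.4 287.4] [542. 130.]
rack pocket 28 [ 558.3 -274.8] top end px [446.6 216.6] [186. 146.] scene [196.7 307.5] [587. 210.]
rack pocket 84 [ 614.2 -277.1] top end px [445.6 193. ] [183.  52.] scene [209.  329.2] [636. 297.]
handle ends by px [[614.1, -280.2], [560.2, -278.9], [504.9, -276.2], [447.7, -273.0]]
scraper [[606.1, -132.2], [459.5, -114.2]]
barT [562.4  55.  101.6]
hinge [549.8 223.6  20.7]
bar [563.4748694   46.22737349] hinge [549.43716795 220.6634447 ] [336.8648444 262.177984 ]
[438. 276.]
[376. 321.]
[289. 242.]
[349. 208.]
tin0 [ 749. -171.    0.] tin1 [ 547. -423.    0.]
[[-0.912  0.411  0.   ]
 [ 0.411  0.912 -0.   ]
 [-0.     0.    -1.   ]]
```

```bash
python3 - <<'E'
from h import *
im=ctrl.get_image("top"); sc=ctrl.get_image("scene")
def blob(I,l,t,r,b,th=45):
    g=I["pixels"].max(2)[t:b,l:r]<th
    n,lab,st,c=cv2.connectedComponentsWithStats(g.astype('uint8'))
    for k in range(1,n):
        if st[k,4]>25: print((c[k]+[l,t]).round(1),(st[k]+[l,t,0,0,0]).tolist())
print("top");blob(im,295,195,315,255,60)
print("scene");blob(sc,315,240,365,292,40)
for z in (100,106):print(at(im,[305.9,225.9],z).round(1))
for l,c,I in(("lid_bar","top",im),("lid_bar","scene",sc)):
    for m in ctrl.masks_of(l,c): print(c,m["score"],m["bbox"])
# lid edges from scene, z=60
for u in [(437,277),(376,319),(291,243),(351,210)]: print(at(sc,u,60).round(1))
s=cv2.resize(sc["pixels"][200:340,280:450],None,fx=4,fy=4,interpolation=cv2.INTER_CUBIC);cv2.imwrite("pics/bar.png",s)
E
```

```text
top
[304.6 221.1] [301, 203, 8, 41, 133]
scene
[339.  264.6] [322, 248, 34, 40, 236]
[562.2  46.7 100. ]
[560.7  46.7 106. ]
top 0.77 [229.8, 169.9, 322.5, 297.5]
scene 0.85 [292.9, 206.6, 439.0, 325.6]
[699.6 229.   60. ]
[709.7  41.5  60. ]
[423.5  14.8  60. ]
[410.6 206.9  60. ]
```

View pics/bar.png

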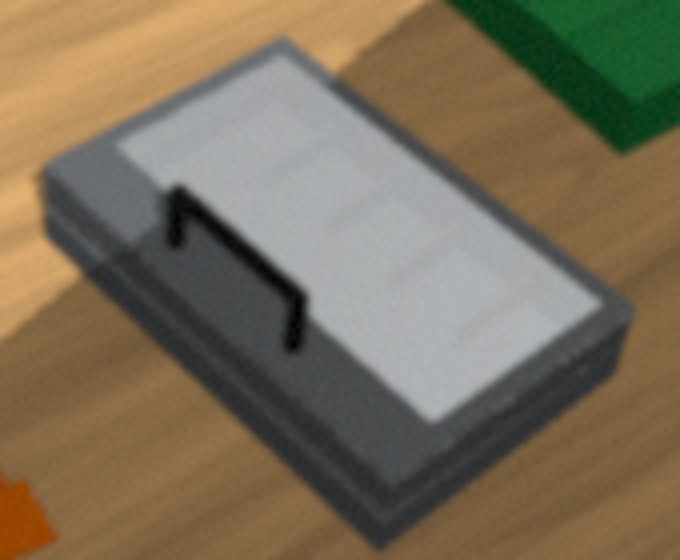

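The crop shows the bar from (324,247) to (355,274). Both views put the bin centre at about (558,123) with yaw 1.65, and the bar at about (563,47). First I move above the bar.

```bash
cat >> h.py <<'E'
def down(deg):  # tool down, tool y at heading deg
    a=np.deg2rad(deg); y=np.array([np.cos(a),np.sin(a),0]); z=np.array([0,0,-1.]); return np.column_stack([np.cross(y,z),y,z])
def to(*wps,o=None):
    o=o or ctrl.get_obs(); p=o["ee_pos"]; M=R.from_rotvec(o["orientation"]).as_matrix()
    for q,N in wps:
        N=M if N is None else N; q=np.array(q,float)
        # shift is expressed in start frame (do shift, then turn)
        print("shift",((M.T@(q-p))/50).round(2).tolist(),"turn",(R.from_matrix(M.T@N).as_rotvec()/(np.pi/2)).round(3).tolist())
        p,M=q,N
BIN=np.array([558.,123.]);BY=1.65
def binw(x,y,z): c,s=np.cos(BY),np.sin(BY); return np.array([BIN[0]+c*x-s*y,BIN[1]+s*x+c*y,z])
def st():
    o=ctrl.get_obs(); M=R.from_rotvec(o["orientation"]).as_matrix()
    print("t",round(o["t"],2),"p",o["ee_pos"].round(1),"w",round(o["width"],1),"gf",round(o["grasp_force"],1),"F",o["ft_force"].round(1),"q",o["qpos"].round(2)); print(M.round(3).tolist())
E
python3 - <<'E'
from h import *
D=down(94.5)
to(([563,48,200],D),([563,48,85],D))
print(np.array([binw(98,0,30)+np.array([np.cos(BY)*188*np.cos(a),np.sin(BY)*188*np.cos(a),188*np.sin(a)]) for a in np.deg2rad(158.2-np.arange(0,95,10))]).round(1).tolist())
E
```

```text
shift [-9.87, -6.99, 0.45] turn [-0.0, 0.0, -0.32]
shift [0.0, 0.0, 2.3] turn [0.0, 0.0, 0.0]
[[564.1, 46.7, 99.8], [562.9, 61.4, 129.1], [561.3, 81.0, 155.3], [559.4, 104.8, 177.7], [557.3, 132.1, 195.7], [554.9, 162.2, 208.6], [552.4, 194.0, 216.1], [549.8, 226.6, 217.9], [547.2, 259.0, 214.0], [544.7, 290.3, 204.6]]
```

Request:
{"fn": "apply_moves", "kwargs": {
  "targets": [
    [1,[-0.6,-0.45,0],[0,0,0]],
    [1,[-0.6,-0.45,0],[0,0,0]],
    [1,[-0.6,-0.45,0],[0,0,0]],
    [1,[-0.6,-0.45,0],[0,0,0]],
    [1,[-0.6,-0.45,0],[0,0,0]],
    [1,[-0.6,-0.45,0],[0,0,0]],
    [1,[-0.6,-0.45,0],[0,0,0]],
    [1,[-0.6,-0.45,0],[0,0,0]]
  ]
}}

```text
t: 2.4
ee_pos: [402.3, 305.9, 222.8]
orientation: [0.661, 3.071, 0.0]
ft_force: [0.6, 0.7, 0.1]
width: 87.5
grasp_force: 0.0
```

Request:
{"fn": "apply_moves", "kwargs": {
  "targets": [
    [1,[-0.6,-0.45,0],[0,0,0]],
    [1,[-0.6,-0.45,0],[0,0,0]],
    [1,[-0.6,-0.45,0],[0,0,0]],
    [1,[-0.6,-0.45,0],[0,0,0]],
    [1,[0,0,0],[0,0,-0.107]],
    [1,[0,0,0],[0,0,-0.107]],
    [1,[0,0,0],[0,0,-0.107]],
    [1,[0,0,0],[0,0,0]]
  ]
}}

```text
t: 3.4
ee_pos: [474.2, 175.5, 222.8]
orientation: [-0.124, 3.139, 0.0]
ft_force: [-0.7, 0.8, 0.2]
width: 87.9
grasp_force: 0.0
```

```bash
python3 - <<'E'
from h import *
st();D=down(94.5)
to(([563,48,150],D),([563,48,85],D))
E
```

```text
t 3.4 p [474.2 175.5 222.8] w 87.9 gf 0.0 F [-0.7  0.8  0.2] q [ 0.33  0.25  1.89  0.    1.   -1.32]
[[-0.997, -0.079, 0.0], [-0.079, 0.997, 0.0], [-0.0, 0.0, -1.0]]
shift [-1.57, -2.68, 1.46] turn [0.0, 0.0, 0.0]
shift [0.0, 0.0, 1.3] turn [0.0, 0.0, 0.0]
```

Request:
{"fn": "apply_moves", "kwargs": {
  "targets": [
    [1,[-0.4,-0.67,0.3],[0,0,0]],
    [1,[-0.39,-0.67,0.3],[0,0,0]],
    [1,[-0.39,-0.67,0.3],[0,0,0]],
    [1,[-0.39,-0.67,0.5],[0,0,0]],
    [1,[0,0,0.5],[0,0,0]],
    [1,[0,0,0.5],[0,0,0]],
    [1,[0,0,0.36],[0,0,0]],
    [1,[0,0,0],[0,0,0]]
  ]
}}

```text
t: 4.4
ee_pos: [562.2, 48.4, 83.5]
orientation: [0.124, -3.137, 0.0]
ft_force: [-0.0, -0.0, 0.0]
width: 87.9
grasp_force: 0.0
```

Request:
{"fn": "apply_moves", "kwargs": {
  "targets": [
    [-1,[0,0,0],[0,0,0]],
    [-1,[0,0,0],[0,0,0]],
    [-1,[0,0,0],[0,0,0]],
    [-1,[0,0,0],[0,0,0]],
    [-1,[0,0,0],[0,0,0]],
    [-1,[0,0,0],[0,0,0]]
  ]
}}

```text
t: 5.15
ee_pos: [563.1, 48.3, 84.7]
orientation: [-0.126, 3.139, -0.0]
ft_force: [-1.6, -0.6, 0.2]
width: 31.3
grasp_force: 0.0
```

```bash
python3 - <<'E'
from h import *
st()
cv2.imwrite("pics/grab.png",cv2.resize(ctrl.get_image("scene")["pixels"][150:350,250:470],None,fx=3,fy=3))
E
```

```text
t 5.15 p [563.1  48.3  84.7] w 31.3 gf 0.0 F [-1.6 -0.6  0.2] q [ 0.06  0.53  1.85 -0.    0.76 -1.59]
[[-0.997, -0.08, 0.0], [-0.08, 0.997, -0.0], [-0.0, -0.0, -1.0]]
```

View pics/grab.png

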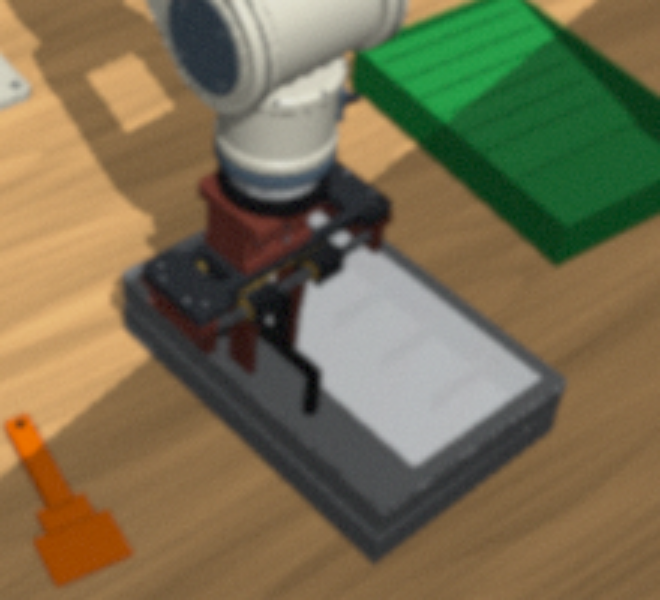

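The fingers straddle the bar at about (285,350) in the crop, and the jaw is still closing.

Request:
{"fn": "apply_moves", "kwargs": {
  "targets": [
    [-1,[0,0,0],[0,0,0]],
    [-1,[0,0,0],[0,0,0]],
    [-1,[0,0,0],[0,0,0]],
    [-1,[0,0,0],[0,0,0]],
    [-1,[0,0,0],[0,0,0]]
  ]
}}

```text
t: 5.82
ee_pos: [563.0, 49.7, 84.3]
orientation: [0.126, -3.139, -0.003]
ft_force: [0.3, 8.6, -2.9]
width: 10.9
grasp_force: 30.0
```

```bash
python3 - <<'E'
from h import *
st()
E
```

```text
t 5.83 p [563.   49.7  84.3] w 10.9 gf 30.0 F [ 0.3  8.6 -2.9] q [ 0.07  0.53  1.85  0.    0.76 -1.59]
[[-0.997, -0.08, -0.0], [-0.08, 0.997, 0.002], [0.0, 0.002, -1.0]]
```

Request:
{"fn": "apply_moves", "kwargs": {
  "targets": [
    [-1,[0,0.14,-0.3],[0,0,0]],
    [-1,[0,0.16,-0.29],[0,0,0]],
    [-1,[0,0.19,-0.27],[0,0,0]],
    [-1,[0,0.21,-0.26],[0,0,0]],
    [-1,[0,0.23,-0.23],[0,0,0]],
    [-1,[0,0.25,-0.22],[0,0,0]],
    [-1,[0,0,0],[0,0,0]]
  ]
}}

```text
t: 6.7
ee_pos: [558.0, 109.0, 162.7]
orientation: [0.127, -3.139, -0.003]
ft_force: [1.6, 6.8, -8.2]
width: 11.7
grasp_force: 30.0
```

```bash
python3 - <<'E'
from h import *
st()
E
```

```text
t 6.7 p [558.  109.  162.7] w 11.7 gf 30.0 F [ 1.6  6.8 -8.2] q [ 0.17  0.42  1.8   0.    0.92 -1.48]
[[-0.997, -0.081, -0.001], [-0.081, 0.997, 0.002], [0.0, 0.002, -1.0]]
```

Request:
{"fn": "apply_moves", "kwargs": {
  "targets": [
    [-1,[0,0.27,-0.19],[0,0,0]],
    [-1,[0,0.28,-0.17],[0,0,0]],
    [-1,[0,0.29,-0.14],[0,0,0]],
    [-1,[0,0.31,-0.12],[0,0,0]],
    [-1,[0,0.32,-0.09],[0,0,0]],
    [-1,[0,0.32,-0.06],[0,0,0]],
    [-1,[0,0.32,-0.03],[0,0,0]],
    [-1,[0,0,0],[0,0,0]]
  ]
}}

```text
t: 7.7
ee_pos: [549.3, 213.9, 204.4]
orientation: [0.128, -3.139, -0.002]
ft_force: [-5.2, 1.6, 5.6]
width: 11.5
grasp_force: 30.0
```

Request:
{"fn": "apply_moves", "kwargs": {
  "targets": [
    [-1,[0,0.33,0],[0,0,0]],
    [-1,[0,0.33,0.02],[0,0,0]],
    [-1,[0,0.32,0.05],[0,0,0]],
    [-1,[0,0.32,0.08],[0,0,0]],
    [-1,[0,0.2,0.06],[0,0,0]],
    [-1,[0,0,0],[0,0,0]]
  ]
}}

```text
t: 8.45
ee_pos: [544.2, 288.5, 192.4]
orientation: [-0.127, 3.138, 0.002]
ft_force: [0.8, 2.9, 0.0]
width: 11.2
grasp_force: 30.0
```

```bash
python3 - <<'E'
from h import *
st()
cv2.imwrite("pics/open.png",ctrl.get_image("scene")["pixels"])
E
```

```text
t 8.45 p [544.2 288.5 192.4] w 11.2 gf 30.0 F [0.8 2.9 0. ] q [ 0.47  0.44  1.67  0.    1.02 -1.18]
[[-0.997, -0.081, 0.001], [-0.081, 0.997, 0.002], [-0.001, 0.001, -1.0]]
```

View pics/open.png

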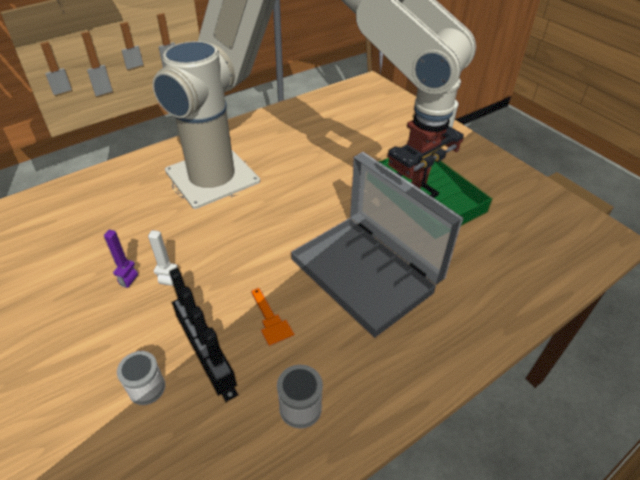

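The lid is upright, at about (405,215) in the image. I release the bar, retreat upwards, move over to the right and test the horizontal tool pose high up.

Request:
{"fn": "apply_moves", "kwargs": {
  "targets": [
    [-0.36,[0,0,0],[0,0,0]],
    [-0.36,[0,0,0],[0,0,0]],
    [-0.36,[0,0,0],[0,0,0]],
    [-0.36,[0,0,-0.5],[0,0,0]],
    [-0.36,[0,0,-0.8],[0,0,0]],
    [-0.36,[0,0,-0.8],[0,0,0]],
    [-0.36,[0,0,-0.8],[0,0,0]],
    [-0.36,[0,0,-0.5],[0,0,0]]
  ]
}}

```text
t: 9.5
ee_pos: [544.3, 287.0, 365.2]
orientation: [-0.126, 3.137, 0.002]
ft_force: [0.8, 0.5, -0.7]
width: 28.1
grasp_force: 0.0
```

Request:
{"fn": "apply_moves", "kwargs": {
  "targets": [
    [-0.1,[0,-0.7,0],[0,0,0]],
    [-0.1,[0,-0.7,0],[0,0,0]],
    [-0.1,[0,-0.7,0],[0,0,0]],
    [-0.1,[0,-0.7,0],[0,0,0]],
    [-0.1,[0,-0.7,0],[0,0,0]],
    [-0.1,[0,-0.7,0],[0,0,0]],
    [-0.1,[0,-0.7,0],[0,0,0]],
    [-0.1,[0,-0.7,0],[0,0,0]]
  ]
}}

```text
t: 10.5
ee_pos: [566.2, 6.6, 362.8]
orientation: [-0.126, 3.139, 0.0]
ft_force: [-0.4, -0.8, 0.5]
width: 39.8
grasp_force: 0.0
```

Request:
{"fn": "apply_moves", "kwargs": {
  "targets": [
    [-0.1,[0.2,-0.5,0],[0,0,0.112]],
    [-0.1,[0,0,0],[0,0,0.112]],
    [-0.1,[0,0,0],[0,0,0.112]],
    [-0.1,[0,0,0],[0,0,0.112]],
    [-0.1,[0,0,0],[0,0,0.112]],
    [-0.1,[0,0,0],[0,0,0.112]],
    [-0.1,[0,0,0],[0,0,0.112]],
    [-0.1,[0,0,0],[0,0,0.112]]
  ]
}}

```text
t: 11.5
ee_pos: [558.2, -18.0, 362.7]
orientation: [-1.942, -2.469, -0.0]
ft_force: [0.8, 0.7, -1.0]
width: 39.5
grasp_force: 0.0
```

Request:
{"fn": "apply_moves", "kwargs": {
  "targets": [
    [-0.1,[0,0,0],[0,0,0.112]],
    [-0.1,[0,0,0],[0,-0.1,0]],
    [-0.1,[0,0,0],[0,-0.1,0]],
    [-0.1,[0,0,0],[0,-0.1,0]],
    [-0.1,[0,0,0],[0,-0.1,0]],
    [-0.1,[0,0,0],[0,0,0]]
  ]
}}

```text
t: 12.25
ee_pos: [557.8, -16.2, 361.1]
orientation: [1.787, 1.921, -0.584]
ft_force: [0.0, 0.2, -0.7]
width: 39.5
grasp_force: 0.0
```

```bash
python3 - <<'E'
from h import *
st()
E
```

```text
t 12.25 p [557.8 -16.2 361.1] w 39.5 gf 0.0 F [ 0.   0.2 -0.7] q [ 0.27  0.26  1.68 -0.62  1.39  0.37]
[[-0.059, 0.997, 0.039], [0.807, 0.071, -0.586], [-0.588, -0.004, -0.809]]
```

Request:
{"fn": "apply_moves", "kwargs": {
  "targets": [
    [-0.1,[0,0,0],[0,0.1,0]],
    [-0.1,[0,0,0],[0,0.1,0]],
    [-0.1,[0,0,0],[0,0.1,0]],
    [-0.1,[0,0,0],[0,0.1,0]],
    [-0.1,[0,0,0],[0,0,0.077]],
    [-0.1,[0,0,0],[0,0,0]]
  ]
}}

```text
t: 13.0
ee_pos: [558.8, -19.2, 363.8]
orientation: [2.281, 2.16, 0.005]
ft_force: [-0.3, -0.2, 0.3]
width: 39.1
grasp_force: 0.0
```

```bash
python3 - <<'E'
from h import *
st(); to(([447.5,-272,250],down(-2.4)))
for c in("top","scene"):
    im=ctrl.get_image(c); 
    cv2.imwrite(f"pics/o_{c}.png",im["pixels"])
    B=np.array([(98,-149,30),(-98,-149,30),(-98,149,30),(98,149,30),(95,-76.5,26),(35,-76.5,26),(35,-20.5,26),(35,35.5,26),(35,91.5,26)])
    P=np.array([proj(im,[*binw(*p)]) for p in B]); print(P.round(1).tolist())
    l,t=P.min(0).astype(int)-12; r,b=P.max(0).astype(int)+12
    k=cv2.resize(im["pixels"][t:b,l:r],None,fx=4,fy=4,interpolation=cv2.INTER_CUBIC)
    for p in P: cv2.circle(k,tuple(((p-[l,t]+.5)*4).astype(int)),2,(0,0,255),-1)
    print(l,t,k.shape); cv2.imwrite(f"pics/b_{c}.png",np.clip(k*1.5,0,255).astype('uint8'))
a,b=[cv2.imread(f"pics/b_{c}.png") for c in("top","scene")]
H=max(a.shape[0],b.shape[0]);f=lambda i:cv2.copyMakeBorder(i,0,H-i.shape[0],0,0,0)
print(a.shape,b.shape);cv2.imwrite("pics/b2.png",cv2.resize(np.hstack([f(a),f(b)]),None,fx=.8,fy=.8))
E
```

```text
t 13.0 p [558.8 -19.2 363.8] w 39.1 gf 0.0 F [-0.3 -0.2  0.3] q [-0.06  0.19  1.62  0.    1.33 -0.  ]
[[0.054, 0.999, 0.003], [0.999, -0.054, 0.002], [0.002, 0.003, -1.0]]
shift [-5.17, -1.95, 2.26] turn [0.002, -0.001, -0.008]
[[232.9, 182.5], [308.7, 174.7], [321.2, 289.4], [242.0, 297.8], [236.4, 209.9], [259.8, 207.5], [261.7, 228.7], [263.6, 250.3], [265.6, 272.3]]
220 162 (588, 452, 3)
[[435.4, 284.5], [374.4, 329.7], [289.5, 250.2], [348.8, 216.4], [411.1, 267.9], [393.5, 280.1], [376.7, 266.1], [360.7, 252.8], [345.5, 240.2]]
277 204 (548, 680, 3)
(588, 452, 3) (548, 680, 3)
```

View pics/b2.png

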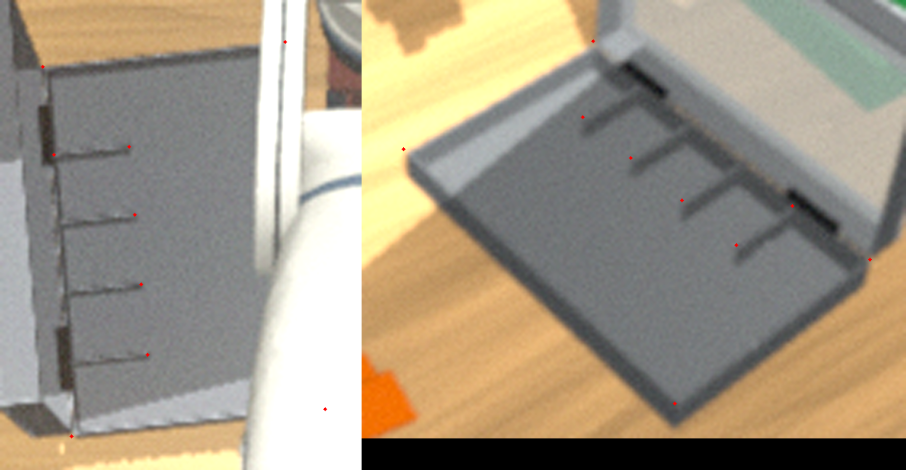

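The divider ends show at crop (128,151) to (147,358), and the overlay is off by about 1 px, so I correct the bin centre to about (557,125). A right-pointing tool would run into the joint 4 limit. I'll therefore grasp each roller from above and tip the tool towards the hinge instead.

Request:
{"fn": "apply_moves", "kwargs": {
  "targets": [
    [-0.1,[-0.65,-0.25,0.2],[0,0,0]],
    [-0.1,[-0.65,-0.25,0.3],[0,0,0]],
    [-0.1,[-0.65,-0.25,0.3],[0,0,0]],
    [-0.1,[-0.65,-0.25,0.3],[0,0,0]],
    [-0.1,[-0.65,-0.25,0.3],[0,0,0]],
    [-0.1,[-0.65,-0.25,0.3],[0,0,0]],
    [-0.1,[-0.65,-0.25,0.3],[0,0,0]],
    [-0.1,[-0.62,-0.2,0.26],[0,0,0]]
  ]
}}

```text
t: 14.1
ee_pos: [447.1, -271.3, 249.4]
orientation: [2.276, 2.165, 0.001]
ft_force: [-0.0, -0.2, -0.6]
width: 39.5
grasp_force: 0.0
```

```bash
sed -i 's/BIN=.*;/BIN=np.array([557.,125.]);/' h.py; python3 - <<'E'
from h import *
st(); to(([447.5,-272,132],down(-2.4)))
sc=ctrl.get_image("scene");cv2.imwrite("pics/r1.png",cv2.resize(sc["pixels"][170:400,90:320],None,fx=2.6,fy=2.6,interpolation=cv2.INTER_CUBIC))
E
```

```text
t 14.1 p [ 447.1 -271.3  249.4] w 39.5 gf 0.0 F [-0.  -0.2 -0.6] q [-0.57  0.24  1.83  0.    1.07 -0.52]
[[0.05, 0.999, 0.001], [0.999, -0.05, 0.0], [0.0, 0.001, -1.0]]
shift [-0.01, 0.01, 2.35] turn [0.001, -0.0, -0.005]
```

View pics/r1.png

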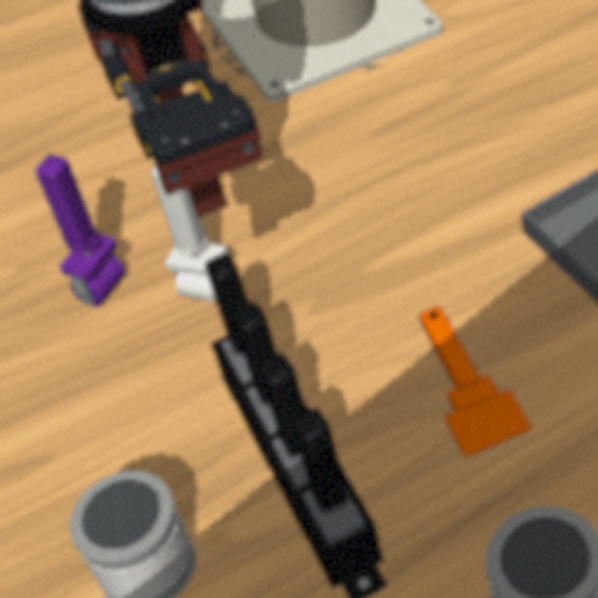

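The gripper hangs over the near roller, whose tip is at about (218,262) in the crop, and the white look-alike stands clear. I descend.

Request:
{"fn": "apply_moves", "kwargs": {
  "targets": [
    [-0.1,[0,0,0.5],[0,0,0]],
    [-0.1,[0,0,0.5],[0,0,0]],
    [-0.1,[0,0,0.45],[0,0,0]],
    [-0.1,[0,0,0.3],[0,0,0]],
    [-0.1,[0,0,0.3],[0,0,0]],
    [-0.1,[0,0,0.3],[0,0,0]],
    [-0.1,[0,0,0],[0,0,0]]
  ]
}}

```text
t: 15.02
ee_pos: [446.8, -270.3, 131.1]
orientation: [-2.278, -2.161, 0.001]
ft_force: [0.5, 0.0, -0.1]
width: 39.3
grasp_force: 0.0
```

Request:
{"fn": "apply_moves", "kwargs": {
  "targets": [
    [-1,[0,0,0],[0,0,0]],
    [-1,[0,0,0],[0,0,0]],
    [-1,[0,0,0],[0,0,0]],
    [-1,[0,0,0],[0,0,0]]
  ]
}}

```text
t: 15.52
ee_pos: [447.6, -271.0, 132.6]
orientation: [2.279, 2.161, 0.0]
ft_force: [-0.3, 0.7, 2.4]
width: 24.0
grasp_force: 30.0
```

```bash
python3 - <<'E'
from h import *
st()
E
```

```text
t 15.53 p [ 447.6 -271.   132.6] w 24.0 gf 30.0 F [-0.3  0.7  2.4] q [-0.57  0.4   1.92  0.    0.82 -0.51]
[[0.053, 0.999, 0.001], [0.999, -0.053, -0.001], [-0.0, 0.001, -1.0]]
```

Request:
{"fn": "apply_moves", "kwargs": {
  "targets": [
    [-1,[0,0,-0.2],[0,0,0]],
    [-1,[0,0,-0.4],[0,0,0]],
    [-1,[0,0,-0.4],[0,0,0]],
    [-1,[0,0,-0.5],[0,0,0]],
    [-1,[0,0,-0.5],[0,0,0]],
    [-1,[0,0,-0.5],[0,0,0]],
    [-1,[0.3,0,-0.3],[0,0,-0.042]],
    [-1,[0.5,0,0],[0,0,-0.042]]
  ]
}}

```text
t: 16.52
ee_pos: [448.4, -231.1, 274.1]
orientation: [2.129, 2.306, 0.001]
ft_force: [1.0, 0.1, -2.1]
width: 23.9
grasp_force: 30.0
```

Request:
{"fn": "apply_moves", "kwargs": {
  "targets": [
    [-1,[0.7,0,0],[0,0,0]],
    [-1,[0.7,0,0],[0,0,0]],
    [-1,[0.7,0,0],[0,0,0]],
    [-1,[0.7,0,0],[0,0,0]],
    [-1,[0.7,0,0],[0,0,0]],
    [-1,[0.7,0,0],[0,0,0]],
    [-1,[0.7,0,0],[0,0,0]],
    [-1,[0.4,0,0],[0,0,0]]
  ]
}}

```text
t: 17.52
ee_pos: [426.4, 34.7, 272.6]
orientation: [-2.131, -2.308, -0.0]
ft_force: [-0.4, 0.3, -1.4]
width: 23.9
grasp_force: 30.0
```

```bash
cat >> h.py <<'E'
def pose(p, tilt, x=70, hz=23, L=111.6, dx=0):  # TCP pose with roller origin at bin (x, y of pocket p)+height hz
    by=[-48.5,7.5,63.5,119.5][p]; c,s=np.cos(BY),np.sin(BY); t=np.deg2rad(tilt)
    z=np.array([c*np.cos(t),s*np.cos(t),-np.sin(t)]); y=np.array([s,-c,0]); xx=np.cross(y,z)
    return binw(x,by,hz)-L*z-dx*xx, np.column_stack([xx,y,z])
E
python3 - <<'E'
from h import *
st(); print(pose(3,20,hz=110)); to(pose(3,20,hz=110),pose(3,20))
E
```

```text
t 17.52 p [426.4  34.7 272.6] w 23.9 gf 30.0 F [-0.4  0.3 -1.4] q [ 0.05  0.06  1.99  0.    1.09 -0.03]
[[-0.08, 0.997, 0.0], [0.997, 0.08, 0.0], [0.0, 0.0, -1.0]]
(array([440.63355048,  80.78467281, 148.169448  ]), array([[-0.02706094,  0.99686503, -0.07434932],
       [ 0.34094792,  0.07912089,  0.93674671],
       [ 0.93969262,  0.        , -0.34202014]]))
shift [0.89, 0.36, 2.49] turn [-0.0, 0.778, 0.0]
shift [-1.64, 0.0, 0.6] turn [0.0, 0.0, 0.0]
```

Request:
{"fn": "apply_moves", "kwargs": {
  "targets": [
    [-1,[0,0,0],[0,0.111,0]],
    [-1,[0,0,0],[0,0.111,0]],
    [-1,[0,0,0],[0,0.111,0]],
    [-1,[0,0,0],[0,0.111,0]],
    [-1,[0,0,0],[0,0.111,0]],
    [-1,[0,0,0],[0,0.111,0]],
    [-1,[0,0,0],[0,0.111,0]],
    [-1,[0,0,0],[0,0,0]]
  ]
}}

```text
t: 18.52
ee_pos: [426.6, 32.6, 270.3]
orientation: [-1.395, -1.503, -0.972]
ft_force: [0.1, 0.4, -0.6]
width: 23.9
grasp_force: 30.0
```

```bash
python3 - <<'E'
from h import *
st(); to(pose(3,20,hz=80),pose(3,20))
E
```

```text
t 18.52 p [426.6  32.6 270.3] w 23.9 gf 30.0 F [ 0.1  0.4 -0.6] q [-0.54  0.51  1.96  0.87  1.65 -1.03]
[[-0.022, 0.997, -0.074], [0.341, 0.077, 0.937], [0.94, -0.005, -0.342]]
shift [-2.54, 0.37, 1.92] turn [0.0, -0.0, -0.003]
shift [-1.07, 0.0, 0.39] turn [0.0, 0.0, 0.0]
```

Request:
{"fn": "apply_moves", "kwargs": {
  "targets": [
    [-1,[-0.4,0.05,0.3],[0,0,0]],
    [-1,[-0.42,0.06,0.32],[0,0,0]],
    [-1,[-0.43,0.06,0.33],[0,0,0]],
    [-1,[-0.43,0.07,0.33],[0,0,0]],
    [-1,[-0.43,0.07,0.32],[0,0,0]],
    [-1,[-0.43,0.06,0.32],[0,0,0]],
    [-1,[0,0,0],[0,0,0]]
  ]
}}

```text
t: 19.4
ee_pos: [441.8, 81.8, 120.1]
orientation: [-1.393, -1.511, -0.972]
ft_force: [-0.5, 0.5, -1.1]
width: 24.3
grasp_force: 30.0
```

```bash
python3 - <<'E'
from h import *
st(); to(pose(3,20,hz=80),pose(3,20))
a=ctrl.get_image("top")["pixels"][160:320,215:345];b=ctrl.get_image("scene")["pixels"][190:350,270:450]
k=np.hstack([cv2.resize(x,None,fx=2.5,fy=2.5,interpolation=cv2.INTER_CUBIC) for x in(a,b)])
cv2.imwrite("pics/p1.png",np.clip(k*1.6,0,255).astype('uint8'))
E
```

```text
t 19.4 p [441.8  81.8 120.1] w 24.3 gf 30.0 F [-0.5  0.5 -1.1] q [-0.44  0.8   1.97  0.96  1.42 -1.24]
[[-0.028, 0.997, -0.076], [0.345, 0.081, 0.935], [0.938, 0.0, -0.346]]
shift [-0.04, -0.02, -0.0] turn [-0.001, 0.003, 0.001]
shift [-1.07, 0.0, 0.39] turn [0.0, 0.0, 0.0]
```

View pics/p1.png

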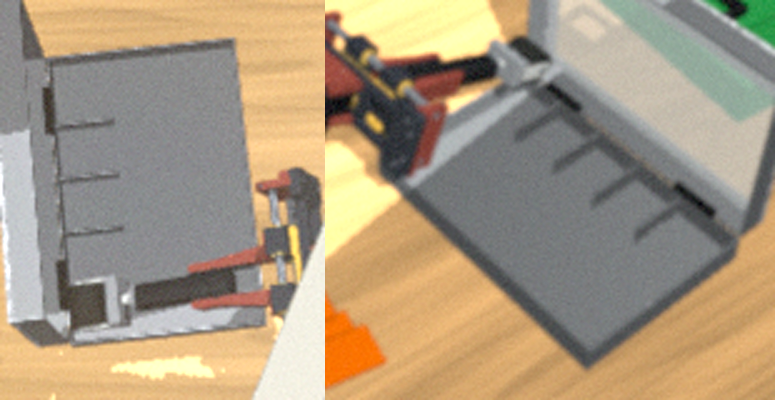

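The roller hangs level above pocket 3, with its head at top-crop (92,301). I check the robot-to-camera bias with a projection.

```bash
python3 - <<'E'
from h import *
o=ctrl.get_obs();M=R.from_rotvec(o["orientation"]).as_matrix();im=ctrl.get_image("top")
f=lambda u:((u-[215,160])*2.5).round(1)
p=o["ee_pos"]+M[:,2]*111.6
print(p, "origin",f(proj(im,p)),"crown",f(proj(im,p-M[:,2]*32)),[f(proj(im,p-M[:,2]*32+s*23.5*M[:,1]+15*-M[:,0]*-1)) for s in(-1,1)])
for y in(-76.5,-20.5,35.5,91.5):print([f(proj(im,binw(x,y,26))) for x in(35,92)])
print("ncorner",f(proj(im,binw(-98,149,30))),f(proj(im,binw(-98,-149,30))),f(proj(im,binw(95,-146,30))))
E
```

```text
[433.88357569 185.6397165   82.65539413] origin [ 84.8 304. ] crown [115.1 299. ] [array([110.3, 322.5]), array([106. , 272.8])]
[array([110.1, 119.6]), array([ 54.4, 125.4])]
[array([114.8, 172.8]), array([ 58.6, 178.6])]
[array([119.5, 226.8]), array([ 62.9, 232.8])]
[array([124.4, 281.8]), array([ 67.3, 287.8])]
ncorner [263.6 324.5] [232.4  37.8] [45.9 59.7]
```

Request:
{"fn": "apply_moves", "kwargs": {
  "targets": [
    [-1,[-0.25,0,0.09],[0,0,0]],
    [-1,[-0.25,0,0.09],[0,0,0]],
    [-1,[-0.2,0,0.07],[0,0,0]],
    [-1,[-0.15,0,0.05],[0,0,0]],
    [-1,[-0.15,0,0.05],[0,0,0]],
    [-1,[-0.1,0,0.04],[0,0,0]],
    [-1,[0,0,0],[0,0,0]]
  ]
}}

```text
t: 20.42
ee_pos: [441.6, 80.8, 61.4]
orientation: [-1.393, -1.507, -0.974]
ft_force: [-0.2, -0.2, -0.6]
width: 24.0
grasp_force: 30.0
```

```bash
python3 - <<'E'
from h import *
st(); to(pose(3,20),pose(3,12))
E
```

```text
t 20.43 p [441.6  80.8  61.4] w 24.0 gf 30.0 F [-0.2 -0.2 -0.6] q [-0.45  0.92  1.94  0.98  1.37 -1.32]
[[-0.027, 0.997, -0.074], [0.342, 0.079, 0.937], [0.939, -0.0, -0.343]]
shift [-0.0, -0.02, 0.0] turn [0.0, 0.0, -0.0]
shift [-0.31, -0.0, 0.02] turn [0.0, 0.089, 0.0]
```

Request:
{"fn": "apply_moves", "kwargs": {
  "targets": [
    [-1,[-0.12,0,0.01],[0,0.033,0]],
    [-1,[-0.12,0,0.01],[0,0.034,0]],
    [-1,[0,0,0],[0,0,0]],
    [-0.3,[0,0,0],[0,0,0]],
    [-0.2,[0,0,0],[0,0,0]],
    [-0.2,[0,0,0],[0,0,0]],
    [-0.2,[0,0,0],[0,0,0]],
    [-0.2,[0,0,0],[0,0,0]]
  ]
}}

```text
t: 21.42
ee_pos: [442.0, 77.9, 50.0]
orientation: [-1.321, -1.43, -1.032]
ft_force: [0.1, -0.6, -0.2]
width: 35.1
grasp_force: 0.0
```

Request:
{"fn": "apply_moves", "kwargs": {
  "targets": [
    [-0.2,[0.2,0,-0.2],[0,0,0]],
    [-0.2,[0.5,0,-0.5],[0,0,0]],
    [-0.2,[0.6,0,-0.5],[0,0,0]],
    [-0.2,[0.6,0,-0.5],[0,0,0]],
    [-0.2,[0.6,0,-0.5],[0,0,0]],
    [-0.2,[0.6,0,-0.3],[0,0,0]],
    [-0.2,[0.5,0,0],[0,0,0]],
    [-0.2,[0,0,0],[0,0,0]]
  ]
}}

```text
t: 22.42
ee_pos: [448.1, 0.1, 256.4]
orientation: [-1.322, -1.434, -1.033]
ft_force: [-0.3, 0.3, 1.0]
width: 35.2
grasp_force: 0.0
```

```bash
python3 - <<'E'
from h import *
st(); to(([503.5,-200,300],down(-3)),([503.5,-275,250],down(-3)))
a=ctrl.get_image("top")["pixels"][160:320,215:345];b=ctrl.get_image("scene")["pixels"][190:350,270:450]
k=np.hstack([cv2.resize(x,None,fx=2.5,fy=2.5,interpolation=cv2.INTER_CUBIC) for x in(a,b)])
cv2.imwrite("pics/p2.png",np.clip(k*1.6,0,255).astype('uint8'))
E
```

```text
t 22.43 p [4.481e+02 1.000e-01 2.564e+02] w 35.2 gf 0.0 F [-0.3  0.3  1. ] q [-0.59  0.63  1.87  0.88  1.73 -1.08]
[[-0.022, 0.997, -0.076], [0.244, 0.079, 0.967], [0.97, 0.003, -0.245]]
shift [-0.15, 0.79, -4.17] turn [-0.054, -0.841, 0.072]
shift [-1.5, 0.08, 1.0] turn [0.0, 0.0, 0.0]
```

View pics/p2.png

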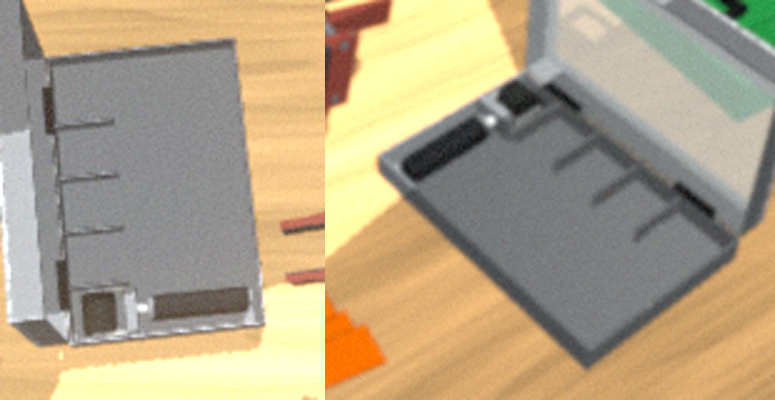

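Roller 1 lies flat in pocket 3, with its head at (103,310) and its handle to the front. Next is the second roller.

Request:
{"fn": "apply_moves", "kwargs": {
  "targets": [
    [-0.1,[0,0,0],[0,-0.105,0]],
    [-0.1,[0,0,0],[0,-0.105,0]],
    [-0.1,[0,0,0],[0,-0.105,0]],
    [-0.1,[0,0,0],[0,-0.105,0]],
    [-0.1,[0,0,0],[0,-0.105,0]],
    [-0.1,[0,0,0],[0,-0.105,0]],
    [-0.1,[0,0,0],[0,-0.105,0]],
    [-0.1,[0,0,0],[0,-0.105,0]]
  ]
}}

```text
t: 23.52
ee_pos: [448.1, 0.2, 254.6]
orientation: [-2.132, -2.307, -0.001]
ft_force: [0.2, 0.8, -0.6]
width: 39.7
grasp_force: 0.0
```

Request:
{"fn": "apply_moves", "kwargs": {
  "targets": [
    [-0.1,[0,0,0],[0,0,0.083]],
    [-0.1,[-0.75,0.15,0],[0,0,0]],
    [-0.1,[-0.75,0.15,0],[0,0,0]],
    [-0.1,[-0.75,0.15,0],[0,0,0]],
    [-0.1,[-0.75,0.15,0],[0,0,0]],
    [-0.1,[-0.75,0.15,0],[0,0,0]],
    [-0.1,[-0.75,0.15,0],[0,0,0]],
    [-0.1,[0,0,0],[0,0,0]]
  ]
}}

```text
t: 24.52
ee_pos: [481.2, -228.5, 251.9]
orientation: [-2.276, -2.156, -0.004]
ft_force: [-0.6, 0.2, -0.3]
width: 39.4
grasp_force: 0.0
```

```bash
python3 - <<'E'
from h import *
st(); to(([503.8,-275,200],down(-3)),([503.8,-275,132],down(-3)))
E
```

```text
t 24.52 p [ 481.2 -228.5  251.9] w 39.4 gf 0.0 F [-0.6  0.2 -0.3] q [-0.47  0.26  1.8   0.01  1.09 -0.42]
[[0.054, 0.999, -0.003], [0.999, -0.054, 0.007], [0.007, -0.003, -1.0]]
shift [-0.91, 0.51, 1.03] turn [-0.002, -0.004, -0.001]
shift [0.0, 0.0, 1.36] turn [0.0, 0.0, 0.0]
```

Request:
{"fn": "apply_moves", "kwargs": {
  "targets": [
    [-0.1,[-0.46,0.26,0],[0,0,0]],
    [-0.1,[-0.46,0.25,0.2],[0,0,0]],
    [-0.1,[0,0,0.45],[0,0,0]],
    [-0.1,[0,0,0.5],[0,0,0]],
    [-0.1,[0,0,0.5],[0,0,0]],
    [-0.1,[0,0,0.4],[0,0,0]],
    [-0.1,[0,0,0.34],[0,0,0]],
    [-0.1,[0,0,0],[0,0,0]]
  ]
}}

```text
t: 25.52
ee_pos: [503.5, -272.0, 132.0]
orientation: [-2.271, -2.158, -0.005]
ft_force: [-0.3, -0.4, 0.6]
width: 39.6
grasp_force: 0.0
```

Request:
{"fn": "apply_moves", "kwargs": {
  "targets": [
    [-1,[0,0,0],[0,0,0]],
    [-1,[0,0,0],[0,0,0]],
    [-1,[0,0,0],[0,0,0]],
    [-1,[0,0,0],[0,0,0]]
  ]
}}

```text
t: 26.02
ee_pos: [504.9, -272.3, 134.2]
orientation: [-2.275, -2.16, -0.009]
ft_force: [0.9, 4.9, 1.3]
width: 2.9
grasp_force: 2.8
```

```bash
python3 - <<'E'
from h import *
st()
E
```

```text
t 26.02 p [ 504.9 -272.3  134.2] w 2.9 gf 2.8 F [0.9 4.9 1.3] q [-0.52  0.47  1.8   0.01  0.87 -0.47]
[[0.052, 0.999, 0.0], [0.999, -0.052, 0.007], [0.007, 0.0, -1.0]]
```

The jaw shut to 2.9 mm, so the grip missed. I look.

```bash
python3 - <<'E'
from h import *
a=ctrl.get_image("top")["pixels"][170:340,355:525];b=ctrl.get_image("scene")["pixels"][215:415,100:300]
k=np.hstack([cv2.resize(x,(400,400),interpolation=cv2.INTER_CUBIC) for x in(a,b)])
cv2.imwrite("pics/m1.png",np.clip(k*1.7,0,255).astype('uint8'))
E
```

```text
(no output)
```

View pics/m1.png

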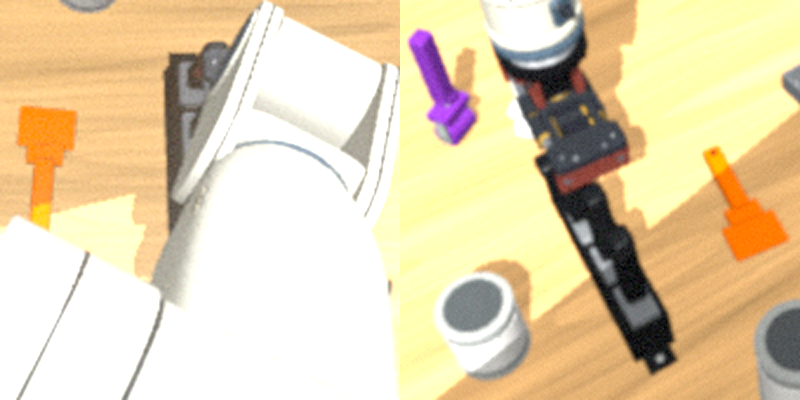

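Request:
{"fn": "apply_moves", "kwargs": {
  "targets": [
    [-0.1,[0,0,0],[0,0,0]],
    [-0.1,[0,0,0],[0,0,0]],
    [-0.1,[0,0,0],[0,0,0]],
    [-0.1,[0,0,0],[0,0,0]],
    [-0.1,[0,0,-0.5],[0,0,0]],
    [-0.1,[0,0,-0.7],[0,0,0]],
    [-0.1,[0,0,-0.8],[0,0,0]],
    [-0.1,[0,0,-0.6],[0,0,0]]
  ]
}}

```text
t: 27.12
ee_pos: [505.2, -274.6, 265.8]
orientation: [-2.277, -2.162, -0.007]
ft_force: [-0.3, 0.5, -0.3]
width: 39.5
grasp_force: 0.0
```

Request:
{"fn": "apply_moves", "kwargs": {
  "targets": [
    [-0.1,[0.7,0,0],[0,0,0]],
    [-0.1,[0.7,0,0],[0,0,0]],
    [-0.1,[0.7,0,0],[0,0,0]],
    [-0.1,[0.7,0,0],[0,0,0]],
    [-0.1,[0.7,0,0],[0,0,0]],
    [-0.1,[0.7,0,0],[0,0,0]],
    [-0.1,[0.7,0,0],[0,0,0]],
    [-0.1,[0.7,0,0],[0,0,0]]
  ]
}}

```text
t: 28.12
ee_pos: [519.5, 6.6, 265.9]
orientation: [-2.276, -2.161, -0.008]
ft_force: [0.9, 0.7, -0.5]
width: 39.2
grasp_force: 0.0
```

```bash
python3 - <<'E'
from h import *
a=ctrl.get_image("top");b=ctrl.get_image("scene")
for c in("top","scene"): print(c,[(np.array(q["xy"]).round(1).tolist(),round(q["score"],2)) for q in ctrl.pinpoint("roller0_end",c)])
t=cv2.imread("pics/top0.png"); s=cv2.imread("pics/scene0.png")
A=np.vstack([cv2.resize(x[180:300,410:510],(400,480),interpolation=cv2.INTER_CUBIC) for x in(a["pixels"],)])
B=cv2.resize(b["pixels"][255:405,140:265],(400,480),interpolation=cv2.INTER_CUBIC)
cv2.imwrite("pics/m2.png",np.clip(np.hstack([A,B])*1.7,0,255).astype('uint8'))
E
```

```text
top [([449.9, 212.2], 0.56)]
scene [([194.0, 311.8], 0.79)]
```

View pics/m2.png

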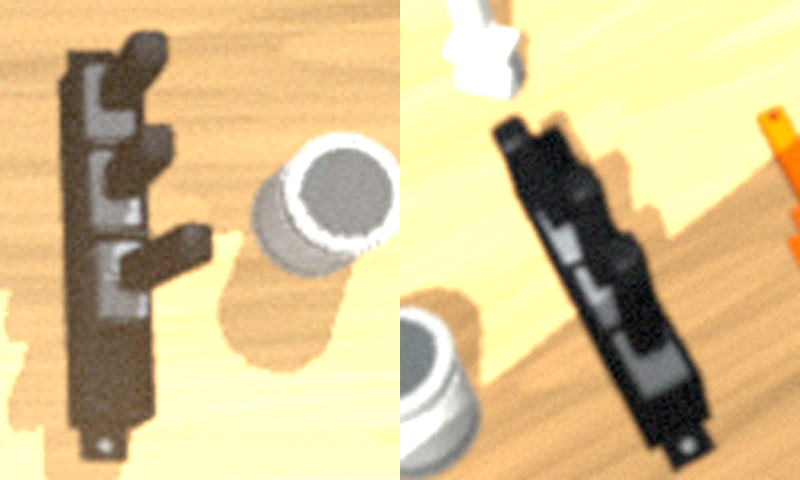

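```bash
python3 - <<'E'
from h import *
a=ctrl.get_image("top");b=ctrl.get_image("scene")
f=lambda u:((u-[140,255])*3.2+[400,0]).round()
g=lambda u:((u-[410,180])*4).round()
p=tri(a,(459.5,240.5),b,(174.4,295.6));print(p)
for y in(-285,-290,-295,-300,-305): 
  e=np.array([504,y,169]);print(y,f(proj(b,e)),g(proj(a,e)))
print("upright",f(proj(b,[504,-276,171])),g(proj(a,[504,-276,171])))
for x,y in((559.5,-278.5),(614,-279.5)): print(f(proj(b,[x,y,171])),g(proj(a,[x,y,171])))
print(at(a,(459.5,240.5),168), "head floor?",at(a,(410+125/4,180+265/4),60))
E
```

```text
[ 503.60530959 -299.26081065  165.89192027]
-285 [528. 117.] [171. 240.]
-290 [520. 120.] [179. 240.]
-295 [512. 124.] [188. 239.]
-300 [505. 128.] [197. 239.]
-305 [497. 132.] [206. 239.]
upright [541. 108.] [156. 239.]
[577. 172.] [152. 144.]
[617. 239.] [147.  52.]
[ 502.51612078 -300.65174046  168.        ] head floor? [ 511.5177977  -283.43900697   60.        ]
```

The second handle now leans right by about 10 degrees, with its end near (504,-299,167). Its head is still in the pocket. I'll tilt the tool to match and regrip along the handle's axis.

```bash
cat >> h.py <<'E'
def lean(deg,h=-3):
    M=down(h); return M@R.from_euler('y',deg,degrees=True).as_matrix()
E
python3 - <<'E'
from h import *
N=lean(10);q=np.array([503.8,-292.7,128.6]);st()
to((q-110*N[:,2],N),(q,N)); print(N[:,2],q-110*N[:,2])
E
```

```text
t 28.43 p [519.1   4.9 265.5] w 39.6 gf 0.0 F [-0.1  0.1 -0.8] q [-0.02  0.22  1.82  0.01  1.1   0.03]
[[0.052, 0.999, -0.0], [0.999, -0.052, 0.006], [0.006, -0.0, -1.0]]
shift [-6.35, 0.0, 0.53] turn [-0.0, 0.107, 0.0]
shift [-0.0, 0.0, 2.2] turn [0.0, 0.0, 0.0]
[ 0.00908804  0.1734102  -0.98480775] [ 502.80031522 -311.77512188  236.92885283]
```

Request:
{"fn": "apply_moves", "kwargs": {
  "targets": [
    [-0.1,[-0.75,0,0],[0,0,0]],
    [-0.1,[-0.8,0,0],[0,0,0]],
    [-0.1,[-0.8,0,0],[0,0,0]],
    [-0.1,[-0.8,0,0],[0,0,0]],
    [-0.1,[-0.8,0,0],[0,0,0]],
    [-0.1,[-0.8,0,0.1],[0,0,0]],
    [-0.1,[-0.8,0,0.2],[0,0,0]],
    [-0.1,[-0.8,0,0.2],[0,0,0]]
  ]
}}

```text
t: 29.42
ee_pos: [501.7, -313.8, 238.2]
orientation: [-2.277, -2.159, -0.006]
ft_force: [0.7, 0.4, 0.5]
width: 39.5
grasp_force: 0.0
```

Request:
{"fn": "apply_moves", "kwargs": {
  "targets": [
    [-0.1,[0,0,0],[0,0.109,0]],
    [-0.1,[0,0,0],[0,0,0]]
  ]
}}

```text
t: 29.68
ee_pos: [501.5, -314.5, 237.6]
orientation: [-2.19, -2.069, -0.193]
ft_force: [0.9, 0.5, 0.7]
width: 39.4
grasp_force: 0.0
```

```bash
python3 - <<'E'
from h import *
N=lean(10);q=np.array([503.8,-292.7,128.6]);st()
to((q-70*N[:,2],N),(q,N))
E
```

```text
t 29.68 p [ 501.5 -314.5  237.6] w 39.4 gf 0.0 F [0.9 0.5 0.7] q [-0.66  0.41  1.63  0.16  1.21 -0.66]
[[0.056, 0.998, 0.009], [0.983, -0.057, 0.176], [0.176, -0.001, -0.984]]
shift [0.05, 0.02, 0.82] turn [-0.0, -0.002, -0.003]
shift [-0.0, 0.0, 1.4] turn [0.0, 0.0, 0.0]
```

Request:
{"fn": "apply_moves", "kwargs": {
  "targets": [
    [-0.1,[0.05,0.02,0.4],[0,0,0]],
    [-0.1,[0,0,0.42],[0,0,0]],
    [-0.1,[0,0,0.4],[0,0,0]],
    [-0.1,[0,0,0.4],[0,0,0]],
    [-0.1,[0,0,0.35],[0,0,0]],
    [-0.1,[0,0,0.25],[0,0,0]],
    [-0.1,[0,0,0],[0,0,0]]
  ]
}}

```text
t: 30.55
ee_pos: [504.2, -288.7, 128.8]
orientation: [-2.183, -2.074, -0.192]
ft_force: [-0.8, 0.0, -0.0]
width: 39.5
grasp_force: 0.0
```

Request:
{"fn": "apply_moves", "kwargs": {
  "targets": [
    [-1,[0,0,0],[0,0,0]],
    [-1,[0,0,0],[0,0,0]],
    [-1,[0,0,0],[0,0,0]],
    [-1,[0,0,0],[0,0,0]]
  ]
}}

```text
t: 31.05
ee_pos: [505.0, -289.6, 130.2]
orientation: [-2.185, -2.076, -0.194]
ft_force: [-0.3, -0.3, 4.2]
width: 23.8
grasp_force: 30.0
```

```bash
python3 - <<'E'
from h import *
st()
E
```

```text
t 31.05 p [ 505.  -289.6  130.2] w 23.8 gf 30.0 F [-0.3 -0.3  4.2] q [-0.62  0.52  1.73  0.18  0.99 -0.67]
[[0.051, 0.999, 0.009], [0.983, -0.051, 0.175], [0.176, 0.0, -0.984]]
```

Request:
{"fn": "apply_moves", "kwargs": {
  "targets": [
    [-1,[0,0,-0.2],[0,0,0]],
    [-1,[0,0,-0.35],[0,0,0]],
    [-1,[0,0,-0.4],[0,0,0]],
    [-1,[0,0,-0.5],[0,0,0]],
    [-1,[0,0,-0.5],[0,0,0]],
    [-1,[0,0,-0.5],[0,0,0]],
    [-1,[0,0,-0.2],[0,-0.105,0]],
    [-1,[0.3,0,0],[0,0,-0.083]]
  ]
}}

```text
t: 32.05
ee_pos: [504.9, -297.2, 262.8]
orientation: [-2.126, -2.307, -0.013]
ft_force: [0.2, -0.1, -1.9]
width: 23.7
grasp_force: 30.0
```

Request:
{"fn": "apply_moves", "kwargs": {
  "targets": [
    [-1,[0.7,0,0],[0,0,0]],
    [-1,[0.75,0,0],[0,0,0]],
    [-1,[0.75,0,0],[0,0,0]],
    [-1,[0.75,0,0],[0,0,0]],
    [-1,[0.75,0,0],[0,0,0]],
    [-1,[0.75,0,0],[0,0,0]],
    [-1,[0.75,0,0],[0,0,0]],
    [-1,[0.7,0,0],[0,0,0]]
  ]
}}

```text
t: 33.05
ee_pos: [481.0, -2.3, 265.0]
orientation: [-2.127, -2.301, -0.016]
ft_force: [0.1, 0.4, -1.0]
width: 24.1
grasp_force: 30.0
```

```bash
python3 - <<'E'
from h import *
st(); to(pose(2,24,hz=100),pose(2,24))
E
```

```text
t 33.05 p [481.   -2.3 265. ] w 24.1 gf 30.0 F [ 0.1  0.4 -1. ] q [-0.04  0.16  1.9   0.01  1.09 -0.12]
[[-0.078, 0.997, 0.001], [0.997, 0.078, 0.013], [0.012, 0.002, -1.0]]
shift [1.75, 0.44, 2.42] turn [0.001, 0.725, 0.0]
shift [-1.41, 0.0, 0.63] turn [0.0, 0.0, 0.0]
```

Request:
{"fn": "apply_moves", "kwargs": {
  "targets": [
    [-1,[0.4,0.06,0],[0,0.104,0]],
    [-1,[0.4,0.06,0],[0,0.104,0]],
    [-1,[0.3,0.06,0],[0,0.104,0]],
    [-1,[0.1,0.06,0],[0,0.104,0]],
    [-1,[0,0.06,0],[0,0.104,0]],
    [-1,[0,0.06,0],[0,0.103,0]],
    [-1,[0,0.06,0],[0,0.103,0]],
    [-1,[0,0,0],[0,0,0]]
  ]
}}

```text
t: 34.05
ee_pos: [497.4, 55.2, 273.5]
orientation: [-1.441, -1.554, -0.934]
ft_force: [-0.4, 0.0, -0.8]
width: 24.1
grasp_force: 30.0
```

```bash
python3 - <<'E'
from h import *
st(); to(pose(2,24,hz=60),pose(2,24))
E
```

```text
t 34.05 p [497.4  55.2 273.5] w 24.1 gf 30.0 F [-0.4  0.  -0.8] q [-0.43  0.53  1.84  0.92  1.59 -0.91]
[[-0.029, 0.997, -0.072], [0.404, 0.077, 0.911], [0.914, -0.003, -0.405]]
shift [-2.81, 0.04, 1.97] turn [0.0, -0.001, -0.002]
shift [-0.68, 0.0, 0.3] turn [0.0, 0.0, 0.0]
```

Request:
{"fn": "apply_moves", "kwargs": {
  "targets": [
    [-1,[-0.5,0.01,0.35],[0,0,0]],
    [-1,[-0.5,0.01,0.35],[0,0,0]],
    [-1,[-0.5,0.01,0.35],[0,0,0]],
    [-1,[-0.5,0.01,0.35],[0,0,0]],
    [-1,[-0.45,0,0.32],[0,0,0]],
    [-1,[-0.36,0,0.25],[0,0,0]],
    [-1,[0,0,0],[0,0,0]],
    [-1,[0,0,0],[0,0,0]]
  ]
}}

```text
t: 35.05
ee_pos: [497.7, 89.2, 108.0]
orientation: [-1.439, -1.562, -0.937]
ft_force: [0.8, -0.4, -1.0]
width: 23.8
grasp_force: 30.0
```

```bash
python3 - <<'E'
from h import *
st(); to(pose(2,24),pose(2,18))
E
```

```text
t 35.05 p [497.7  89.2 108. ] w 23.8 gf 30.0 F [ 0.8 -0.4 -1. ] q [-0.38  0.81  1.87  0.99  1.39 -1.15]
[[-0.035, 0.997, -0.071], [0.406, 0.08, 0.91], [0.913, 0.003, -0.408]]
shift [-0.73, -0.03, 0.31] turn [0.001, 0.001, 0.002]
shift [-0.23, -0.0, 0.01] turn [0.0, 0.067, 0.0]
```

Request:
{"fn": "apply_moves", "kwargs": {
  "targets": [
    [-1,[-0.2,-0.03,0.09],[0,0,0]],
    [-1,[-0.2,0,0.09],[0,0,0]],
    [-1,[-0.15,0,0.07],[0,0,0]],
    [-1,[-0.1,0,0.04],[0,0,0]],
    [-1,[0,0,0],[0,0,0]]
  ]
}}

```text
t: 35.67
ee_pos: [495.3, 89.3, 70.5]
orientation: [-1.439, -1.557, -0.936]
ft_force: [-0.7, -0.2, -0.5]
width: 23.8
grasp_force: 30.0
```

```bash
python3 - <<'E'
from h import *
st(); to(pose(2,24),pose(2,18))
E
```

```text
t 35.67 p [495.3  89.3  70.5] w 23.8 gf 30.0 F [-0.7 -0.2 -0.5] q [-0.38  0.88  1.86  1.    1.35 -1.2 ]
[[-0.032, 0.997, -0.072], [0.404, 0.079, 0.911], [0.914, -0.0, -0.405]]
shift [-0.05, 0.02, -0.0] turn [0.0, -0.001, -0.0]
shift [-0.23, -0.0, 0.01] turn [0.0, 0.067, 0.0]
```

Request:
{"fn": "apply_moves", "kwargs": {
  "targets": [
    [-1,[-0.12,0.01,0],[0,0.033,0]],
    [-1,[-0.12,0,0.01],[0,0.033,0]],
    [-1,[0,0,0],[0,0,0]],
    [-0.3,[0,0,0],[0,0,0]],
    [-0.2,[0,0,0],[0,0,0]],
    [-0.2,[0,0,0],[0,0,0]],
    [-0.2,[0,0,0],[0,0,0]],
    [-0.2,[0,0,0],[0,0,0]]
  ]
}}

```text
t: 36.67
ee_pos: [496.4, 85.2, 59.9]
orientation: [-1.369, -1.482, -0.995]
ft_force: [0.4, 0.7, 0.8]
width: 35.1
grasp_force: 0.0
```

Request:
{"fn": "apply_moves", "kwargs": {
  "targets": [
    [-0.2,[0.3,0,-0.2],[0,0,0]],
    [-0.2,[0.6,0,-0.4],[0,0,0]],
    [-0.2,[0.6,0,-0.4],[0,0,0]],
    [-0.2,[0.6,0,-0.4],[0,0,0]],
    [-0.2,[0.6,0,-0.4],[0,0,0]],
    [-0.2,[0.6,0,-0.3],[0,0,0]],
    [-0.2,[0.5,0,0],[0,0,0]],
    [-0.2,[0,0,0],[0,0,0]]
  ]
}}

```text
t: 37.67
ee_pos: [499.5, 44.0, 274.9]
orientation: [-1.368, -1.486, -0.997]
ft_force: [0.1, -0.4, -0.9]
width: 35.5
grasp_force: 0.0
```

Request:
{"fn": "apply_moves", "kwargs": {
  "targets": [
    [-0.1,[0,0,0],[0,-0.1,0]],
    [-0.1,[0,0,0],[0,-0.1,0]],
    [-0.1,[0,0,0],[0,-0.1,0]],
    [-0.1,[0,0,0],[0,-0.1,0]],
    [-0.1,[0,0,0],[0,-0.1,0]],
    [-0.1,[0,0,0],[0,-0.1,0]],
    [-0.1,[0,0,0],[0,-0.1,0]],
    [-0.1,[0,0,0],[0,-0.1,0]]
  ]
}}

```text
t: 38.67
ee_pos: [499.3, 43.7, 272.9]
orientation: [2.129, 2.304, -0.004]
ft_force: [0.3, -0.3, -1.0]
width: 39.6
grasp_force: 0.0
```

```bash
cat > chk.py <<'E'
from h import *
a=ctrl.get_image("top");b=ctrl.get_image("scene")
cv2.imwrite("pics/chk_top.png",a["pixels"]);cv2.imwrite("pics/chk_scene.png",b["pixels"])
st()
for c,I in(("top",a),("scene",b)):
  for l in("roller0","roller0_end","scraper","scraper_tip"):
    r=ctrl.pinpoint(l,c); print(c,l,[(np.array(q["xy"]).round(1).tolist(),round(q["score"],2),at(I,q["xy"],20 if "roll" in l else 5)[:2].round().tolist()) for q in r])
# dark mask in bin: handle pixels in bin frame at z=25 (top camera)
V=[]
for y in range(-140,141,4):
    row=""
    for x in range(-90,92,4):
        u=proj(a,binw(x,y,20))+[0,0.8]; v=a["pixels"][int(round(u[1])),int(round(u[0]))].max()
        row+="#" if v<42 else ("+" if v>115 else ".")
    V.append(row+f" {y}")
print("\n".join(V))
E
python3 chk.py; python3 - <<'E'
from h import *
print("rack ends pred")
E
```

```text
t 38.77 p [498.9  46.  272.7] w 39.5 gf 0.0 F [-0.   0.1 -0.6] q [ 0.07  0.18  1.85 -0.    1.11 -0.01]
[[-0.083, 0.997, 0.001], [0.997, 0.083, -0.002], [-0.002, 0.0, -1.0]]
top roller0 [([436.0, 327.4], 0.93, [317.0, -265.0]), ([250.6, 263.5], 0.73, [488.0, 188.0]), ([473.3, 352.0], 0.73, [255.0, -352.0]), ([254.6, 284.8], 0.7, [434.0, 179.0]), ([435.0, 211.9], 0.67, [609.0, -283.0]), ([436.5, 230.3], 0.59, [561.0, -284.0])]
top roller0_end [([449.9, 214.0], 0.85, [603.0, -321.0])]
top scraper [([374.1, 245.7], 0.94, [528.0, -125.0]), ([252.2, 285.0], 0.72, [436.0, 186.0]), ([452.0, 211.7], 0.53, [613.0, -331.0]), ([254.3, 244.1], 0.36, [541.0, 181.0])]
top scraper_tip [([376.2, 215.4], 0.62, [608.0, -134.0])]
scene roller0 [([128.4, 274.3], 0.93, [259.0, -343.0]), ([220.7, 374.4], 0.67, [619.0, -279.0]), ([167.6, 278.3], 0.62, [324.0, -269.0]), ([347.7, 233.0], 0.61, [442.0, 175.0]), ([208.6, 355.1], 0.58, [566.0, -280.0]), ([363.6, 244.0], 0.58, [496.0, 184.0])]
scene roller0_end [([193.8, 312.1], 0.92, [449.0, -259.0])]
scene scraper [([268.6, 313.0], 0.93, [534.0, -118.0])]
scene
[... 2971 characters left out ...]
+++++++.............. 88
++++++++++++++++++++++++++++++++.............. 92
+++++++++++++++++++++++++++.++++.............. 96
+++++++++++++++++++++++++++.++++.............. 100
+++++++++++++++++++++++++++.++++.............. 104
+++++++++++++++++++++++++++.++++.............. 108
+++++++++++++++++++++++++++.++++.............. 112
+++++++++++++++++++++++++++.++++.............. 116
++++++++++++++++++++++++++..++++.............. 120
+++++++++++++++++++++++++++.++++.............. 124
+++++++++++++++++++++++++++.++++.............. 128
++++++++++++++++++++++++++++++++.............. 132
+++++++++++++++++++++++++++++++.++++.......... 136
+++++++++++++++++++++++++++++++.++..+......... 140
rack ends pred
```

```bash
python3 - <<'E'
from h import *
a=ctrl.get_image("top");b=ctrl.get_image("scene")
for u,v in(((449.7,214.8),(195,311.7)),((447,192),(210.3,331.6))): print(tri(a,u,b,v).round(1),at(a,u,171).round(1),at(b,v,171).round(1))
to(([560,-281,250],down(-3)))
E
```

```text
[ 563.1 -282.   169. ] [ 562.3 -282.3  171. ] [ 565.1 -281.5  171. ]
[ 617.8 -278.9  169.1] [ 616.5 -280.4  171. ] [ 620.1 -277.4  171. ]
shift [-6.56, 0.71, 0.45] turn [0.0, -0.0, 0.083]
```

Request:
{"fn": "apply_moves", "kwargs": {
  "targets": [
    [-0.1,[0,0,0],[0,0,0.083]],
    [-0.1,[-0.8,0.18,0],[0,0,0]],
    [-0.1,[-0.82,0.18,0],[0,0,0]],
    [-0.1,[-0.82,0.18,0],[0,0,0]],
    [-0.1,[-0.82,0.18,0],[0,0,0]],
    [-0.1,[-0.82,0.18,0],[0,0,0]],
    [-0.1,[-0.82,0.18,0],[0,0,0]],
    [-0.1,[-0.82,0.18,0.2],[0,0,0]]
  ]
}}

```text
t: 40.28
ee_pos: [548.0, -246.7, 263.5]
orientation: [2.277, 2.161, 0.002]
ft_force: [1.2, 0.1, 0.4]
width: 39.9
grasp_force: 0.0
```

Request:
{"fn": "apply_moves", "kwargs": {
  "targets": [
    [-0.1,[-0.75,0,0.2],[0,0,0]],
    [-0.1,[0,0,0],[0,0,0]]
  ]
}}

```text
t: 40.52
ee_pos: [544.8, -284.3, 251.8]
orientation: [-2.281, -2.159, -0.0]
ft_force: [0.5, 1.0, 0.1]
width: 39.4
grasp_force: 0.0
```

```bash
python3 - <<'E'
from h import *
st(); to(([561,-282,200],down(-3)),([561,-282,132],down(-3)))
E
```

```text
t 40.52 p [ 544.8 -284.3  251.8] w 39.4 gf 0.0 F [0.5 1.  0.1] q [-0.5   0.38  1.63  0.    1.14 -0.45]
[[0.055, 0.998, -0.001], [0.998, -0.055, 0.001], [0.001, -0.001, -1.0]]
shift [0.06, 0.32, 1.04] turn [-0.0, -0.0, -0.002]
shift [0.0, 0.0, 1.36] turn [0.0, 0.0, 0.0]
```

Request:
{"fn": "apply_moves", "kwargs": {
  "targets": [
    [-0.1,[0.05,0.32,0],[0,0,0]],
    [-0.1,[0,0,0.3],[0,0,0]],
    [-0.1,[0,0,0.5],[0,0,0]],
    [-0.1,[0,0,0.5],[0,0,0]],
    [-0.1,[0,0,0.45],[0,0,0]],
    [-0.1,[0,0,0.35],[0,0,0]],
    [-0.1,[0,0,0.3],[0,0,0]],
    [-0.1,[0,0,0],[0,0,0]]
  ]
}}

```text
t: 41.52
ee_pos: [561.3, -279.9, 131.8]
orientation: [-2.276, -2.163, 0.0]
ft_force: [-0.7, 0.5, -0.2]
width: 39.6
grasp_force: 0.0
```

Request:
{"fn": "apply_moves", "kwargs": {
  "targets": [
    [-1,[0,0,0],[0,0,0]],
    [-1,[0,0,0],[0,0,0]],
    [-1,[0,0,0],[0,0,0]],
    [-1,[0,0,0],[0,0,0]]
  ]
}}

```text
t: 42.02
ee_pos: [562.4, -280.8, 133.8]
orientation: [2.276, 2.162, 0.002]
ft_force: [-0.6, -0.3, 4.1]
width: 23.9
grasp_force: 30.0
```

```bash
python3 - <<'E'
from h import *
st()
E
```

```text
t 42.02 p [ 562.4 -280.8  133.8] w 23.9 gf 30.0 F [-0.6 -0.3  4.1] q [-0.48  0.53  1.68  0.    0.92 -0.43]
[[0.052, 0.999, 0.002], [0.999, -0.052, -0.001], [-0.001, 0.002, -1.0]]
```

Held at 23.9 mm. I lift and carry it across.

Request:
{"fn": "apply_moves", "kwargs": {
  "targets": [
    [-1,[0,0,-0.2],[0,0,0]],
    [-1,[0,0,-0.4],[0,0,0]],
    [-1,[0,0,-0.4],[0,0,0]],
    [-1,[0,0,-0.5],[0,0,0]],
    [-1,[0,0,-0.5],[0,0,0]],
    [-1,[0,0,-0.5],[0,0,0]],
    [-1,[0.3,0,-0.2],[0,0,0]],
    [-1,[0.5,0,0],[0,0,-0.083]]
  ]
}}

```text
t: 43.02
ee_pos: [564.1, -240.0, 269.4]
orientation: [2.128, 2.307, 0.002]
ft_force: [-0.1, -0.1, -1.0]
width: 23.8
grasp_force: 30.0
```

Request:
{"fn": "apply_moves", "kwargs": {
  "targets": [
    [-1,[0.7,0,0],[0,0,0]],
    [-1,[0.75,0,0],[0,0,0]],
    [-1,[0.75,0,0],[0,0,0]],
    [-1,[0.75,0,0],[0,0,0]],
    [-1,[0.75,0,0],[0,0,0]],
    [-1,[0.75,0,0],[0,0,0]],
    [-1,[0.7,0,0],[0,0,0]],
    [-1,[0,0,0],[0,0,0]]
  ]
}}

```text
t: 44.02
ee_pos: [542.6, 18.7, 268.0]
orientation: [-2.128, -2.311, -0.001]
ft_force: [0.1, -0.0, -1.4]
width: 24.0
grasp_force: 30.0
```

Request:
{"fn": "apply_moves", "kwargs": {
  "targets": [
    [-1,[0.4,0,0],[0,0.104,0]],
    [-1,[0.4,0,0],[0,0.104,0]],
    [-1,[0.3,0,0],[0,0.104,0]],
    [-1,[0.1,0,0],[0,0.104,0]],
    [-1,[0,0,0],[0,0.104,0]],
    [-1,[0,0,0],[0,0.104,0]],
    [-1,[0,0,0],[0,0.104,0]],
    [-1,[0,0,0],[0,0,0]]
  ]
}}

```text
t: 45.02
ee_pos: [538.4, 72.9, 275.9]
orientation: [-1.449, -1.56, -0.928]
ft_force: [-0.1, -0.3, -0.9]
width: 23.8
grasp_force: 30.0
```

```bash
python3 - <<'E'
from h import *
st(); to(pose(1,24,hz=60,L=112.8),pose(1,24,L=112.8))
E
```

```text
t 45.02 p [538.4  72.9 275.9] w 23.8 gf 30.0 F [-0.1 -0.3 -0.9] q [-0.38  0.55  1.77  0.96  1.58 -0.85]
[[-0.028, 0.997, -0.071], [0.413, 0.076, 0.907], [0.91, -0.004, -0.414]]
shift [-2.95, 0.32, 1.72] turn [0.001, 0.005, -0.003]
shift [-0.68, 0.0, 0.3] turn [0.0, 0.0, 0.0]
```

Request:
{"fn": "apply_moves", "kwargs": {
  "targets": [
    [-1,[-0.5,0.06,0.3],[0,0,0]],
    [-1,[-0.5,0.06,0.3],[0,0,0]],
    [-1,[-0.5,0.06,0.3],[0,0,0]],
    [-1,[-0.5,0.06,0.3],[0,0,0]],
    [-1,[-0.5,0.05,0.3],[0,0,0]],
    [-1,[-0.43,0.03,0.2],[0,0,0]],
    [-1,[0,0,0],[0,0,0]],
    [-1,[0,0,0],[0,0,0]]
  ]
}}

```text
t: 46.02
ee_pos: [554.3, 92.2, 111.1]
orientation: [-1.445, -1.568, -0.931]
ft_force: [-1.0, -0.1, -0.9]
width: 23.9
grasp_force: 30.0
```

```bash
python3 - <<'E'
from h import *
st(); to(pose(1,24,L=112.8),pose(1,18,L=112.8))
E
```

```text
t 46.02 p [554.3  92.2 111.1] w 23.9 gf 30.0 F [-1.  -0.1 -0.9] q [-0.34  0.83  1.75  1.    1.41 -1.06]
[[-0.036, 0.997, -0.071], [0.415, 0.079, 0.906], [0.909, 0.003, -0.416]]
shift [-0.77, -0.05, 0.34] turn [0.0, 0.007, 0.002]
shift [-0.24, -0.0, 0.01] turn [0.0, 0.067, 0.0]
```

Request:
{"fn": "apply_moves", "kwargs": {
  "targets": [
    [-1,[-0.2,-0.04,0.09],[0,0,0]],
    [-1,[-0.2,0,0.09],[0,0,0]],
    [-1,[-0.2,0,0.08],[0,0,0]],
    [-1,[-0.12,0,0.06],[0,0,0]],
    [-1,[0,0,0],[0,0,0]]
  ]
}}

```text
t: 46.65
ee_pos: [551.5, 91.7, 69.7]
orientation: [-1.445, -1.564, -0.93]
ft_force: [-0.1, -0.3, -0.6]
width: 24.3
grasp_force: 30.0
```

```bash
python3 - <<'E'
from h import *
st(); to(pose(1,24,L=112.8),pose(1,18,L=112.8))
E
```

```text
t 46.65 p [551.5  91.7  69.7] w 24.3 gf 30.0 F [-0.1 -0.3 -0.6] q [-0.34  0.9   1.74  1.01  1.38 -1.11]
[[-0.032, 0.997, -0.072], [0.413, 0.079, 0.907], [0.91, -0.0, -0.414]]
shift [-0.02, 0.01, 0.0] turn [0.0, 0.005, -0.0]
shift [-0.24, -0.0, 0.01] turn [0.0, 0.067, 0.0]
```

Request:
{"fn": "apply_moves", "kwargs": {
  "targets": [
    [-1,[-0.12,0.01,0],[0,0.036,0]],
    [-1,[-0.12,0,0.01],[0,0.036,0]],
    [-1,[0,0,0],[0,0,0]],
    [-0.3,[0,0,0],[0,0,0]],
    [-0.2,[0,0,0],[0,0,0]],
    [-0.2,[0,0,0],[0,0,0]],
    [-0.2,[0,0,0],[0,0,0]],
    [-0.2,[0,0,0],[0,0,0]]
  ]
}}

```text
t: 47.65
ee_pos: [552.6, 87.6, 59.4]
orientation: [-1.369, -1.482, -0.995]
ft_force: [-0.9, -1.3, 0.2]
width: 35.1
grasp_force: 0.0
```

Request:
{"fn": "apply_moves", "kwargs": {
  "targets": [
    [-0.2,[0.3,0,-0.2],[0,0,0]],
    [-0.2,[0.6,0,-0.4],[0,0,0]],
    [-0.2,[0.6,0,-0.4],[0,0,0]],
    [-0.2,[0.6,0,-0.4],[0,0,0]],
    [-0.2,[0.6,0,-0.4],[0,0,0]],
    [-0.2,[0.6,0,-0.3],[0,0,0]],
    [-0.2,[0.5,0,0],[0,0,0]],
    [-0.2,[0,0,0],[0,0,0]]
  ]
}}

```text
t: 48.65
ee_pos: [555.9, 46.3, 274.6]
orientation: [-1.368, -1.486, -0.997]
ft_force: [-0.2, 0.2, -1.2]
width: 35.2
grasp_force: 0.0
```

Request:
{"fn": "apply_moves", "kwargs": {
  "targets": [
    [-0.1,[0,0,0],[0,-0.1,0]],
    [-0.1,[0,0,0],[0,-0.1,0]],
    [-0.1,[0,0,0],[0,-0.1,0]],
    [-0.1,[0,0,0],[0,-0.1,0]],
    [-0.1,[0,0,0],[0,-0.1,0]],
    [-0.1,[0,0,0],[0,-0.1,0]],
    [-0.1,[0,0,0],[0,-0.1,0]],
    [-0.1,[0,0,0],[0,-0.1,0]]
  ]
}}

```text
t: 49.65
ee_pos: [555.5, 46.0, 272.2]
orientation: [2.129, 2.304, -0.005]
ft_force: [0.1, -0.1, -0.2]
width: 39.7
grasp_force: 0.0
```

Request:
{"fn": "apply_moves", "kwargs": {
  "targets": [
    [-0.1,[0,0,0],[0,0,0.083]],
    [-0.1,[-0.8,0.15,0],[0,0,0]],
    [-0.1,[-0.82,0.15,0],[0,0,0]],
    [-0.1,[-0.82,0.15,0],[0,0,0]],
    [-0.1,[-0.82,0.15,0],[0,0,0]],
    [-0.1,[-0.82,0.15,0],[0,0,0]],
    [-0.1,[-0.82,0.15,0],[0,0,0]],
    [-0.1,[-0.7,0.15,0],[0,0,0]]
  ]
}}

```text
t: 50.65
ee_pos: [593.0, -237.5, 271.2]
orientation: [-2.277, -2.162, 0.001]
ft_force: [1.0, -0.4, -0.7]
width: 39.6
grasp_force: 0.0
```

```bash
python3 - <<'E'
from h import *
a=ctrl.get_image("top");b=ctrl.get_image("scene")
st(); to(([616,-280,255],down(-3)),([616,-280,132],down(-3)))
for c,I in(("top",a),("scene",b)):
  for l in("roller0","roller0_end"): print(c,l,[(np.array(q["xy"]).round(1).tolist(),round(q["score"],2),at(I,q["xy"],20 if l=="roller0" else 171)[:2].round().tolist()) for q in ctrl.pinpoint(l,c)])
E
```

```text
t 50.75 p [ 593.2 -239.1  271.1] w 39.5 gf 0.0 F [0.8 0.  0.1] q [-0.4   0.4   1.55 -0.    1.19 -0.35]
[[0.054, 0.999, -0.001], [0.999, -0.054, -0.0], [-0.001, -0.001, -1.0]]
shift [-0.79, 0.5, 0.32] turn [-0.0, 0.0, -0.001]
shift [0.0, 0.0, 2.46] turn [0.0, 0.0, 0.0]
top roller0 [([253.2, 283.9], 0.69, [437.0, 182.0]), ([252.0, 261.5], 0.58, [493.0, 185.0]), ([252.4, 283.9], 0.15, [437.0, 184.0])]
top roller0_end [([310.9, 234.9], 0.74, [524.0, 35.0]), ([253.9, 265.5], 0.33, [457.0, 164.0])]
scene roller0 [([126.2, 278.5], 0.96, [269.0, -352.0]), ([376.8, 253.2], 0.89, [539.0, 191.0]), ([349.2, 228.7], 0.84, [432.0, 188.0]), ([361.6, 239.7], 0.83, [481.0, 189.0]), ([170.1, 278.8], 0.66, [328.0, -265.0]), ([221.6, 376.2], 0.56, [624.0, -280.0])]
scene roller0_end [([331.5, 288.9], 0.74, [662.0, -43.0])]
```

Request:
{"fn": "apply_moves", "kwargs": {
  "targets": [
    [-0.1,[-0.4,0.26,0],[0,0,0]],
    [-0.1,[-0.38,0.26,0.3],[0,0,0]],
    [-0.1,[0,0,0.5],[0,0,0]],
    [-0.1,[0,0,0.5],[0,0,0]],
    [-0.1,[0,0,0.5],[0,0,0]],
    [-0.1,[0,0,0.5],[0,0,0]],
    [-0.1,[0,0,0.45],[0,0,0]],
    [-0.1,[0,0,0],[0,0,0]]
  ]
}}

```text
t: 51.95
ee_pos: [616.5, -274.2, 133.1]
orientation: [-2.274, -2.163, 0.001]
ft_force: [-0.2, -0.2, 0.7]
width: 39.5
grasp_force: 0.0
```

Request:
{"fn": "apply_moves", "kwargs": {
  "targets": [
    [-1,[0,0,0],[0,0,0]],
    [-1,[0,0,0],[0,0,0]],
    [-1,[0,0,0],[0,0,0]],
    [-1,[0,0,0],[0,0,0]]
  ]
}}

```text
t: 52.45
ee_pos: [618.5, -276.3, 136.3]
orientation: [2.276, 2.162, 0.002]
ft_force: [0.1, 0.8, 6.4]
width: 24.1
grasp_force: 29.9
```

```bash
python3 - <<'E'
from h import *
st()
E
```

```text
t 52.45 p [ 618.5 -276.3  136.3] w 24.1 gf 29.9 F [0.1 0.8 6.4] q [-0.44  0.59  1.56  0.    0.98 -0.39]
[[0.052, 0.999, 0.003], [0.999, -0.052, -0.001], [-0.001, 0.003, -1.0]]
```

Request:
{"fn": "apply_moves", "kwargs": {
  "targets": [
    [-1,[0,0,-0.2],[0,0,0]],
    [-1,[0,0,-0.4],[0,0,0]],
    [-1,[0,0,-0.4],[0,0,0]],
    [-1,[0,0,-0.5],[0,0,0]],
    [-1,[0,0,-0.5],[0,0,0]],
    [-1,[0,0,-0.5],[0,0,0]],
    [-1,[0.3,0,-0.2],[0,0,0]],
    [-1,[0.5,0,0],[0,0,-0.083]]
  ]
}}

```text
t: 53.45
ee_pos: [620.0, -235.7, 271.4]
orientation: [2.128, 2.307, 0.002]
ft_force: [-0.1, -0.1, -1.9]
width: 23.9
grasp_force: 29.9
```

Request:
{"fn": "apply_moves", "kwargs": {
  "targets": [
    [-1,[0.7,0,0],[0,0,0]],
    [-1,[0.75,0,0],[0,0,0]],
    [-1,[0.75,0,0],[0,0,0]],
    [-1,[0.75,0,0],[0,0,0]],
    [-1,[0.75,0,0],[0,0,0]],
    [-1,[0.75,0,0],[0,0,0]],
    [-1,[0.7,0,0],[0,0,0]],
    [-1,[0,0,0],[0,0,0]]
  ]
}}

```text
t: 54.45
ee_pos: [598.5, 23.4, 269.9]
orientation: [-2.128, -2.311, -0.001]
ft_force: [-0.0, -0.4, -2.3]
width: 24.0
grasp_force: 30.0
```

Request:
{"fn": "apply_moves", "kwargs": {
  "targets": [
    [-1,[0.4,0,0],[0,0.104,0]],
    [-1,[0.4,0,0],[0,0.104,0]],
    [-1,[0.3,0,0],[0,0.104,0]],
    [-1,[0.1,0,0],[0,0.104,0]],
    [-1,[0,0,0],[0,0.104,0]],
    [-1,[0,0,0],[0,0.104,0]],
    [-1,[0,0,0],[0,0.104,0]],
    [-1,[0,0,0],[0,0,0]]
  ]
}}

```text
t: 55.45
ee_pos: [594.1, 77.3, 277.4]
orientation: [-1.449, -1.56, -0.927]
ft_force: [0.4, -0.2, -1.8]
width: 23.7
grasp_force: 30.0
```

```bash
python3 - <<'E'
from h import *
st(); to(pose(0,24,hz=60,L=114.5),pose(0,24,L=114.5))
E
```

```text
t 55.45 p [594.1  77.3 277.4] w 23.7 gf 30.0 F [ 0.4 -0.2 -1.8] q [-0.34  0.61  1.65  0.98  1.59 -0.78]
[[-0.027, 0.997, -0.071], [0.413, 0.076, 0.907], [0.91, -0.005, -0.414]]
shift [-2.98, 0.32, 1.71] turn [0.0, 0.005, -0.003]
shift [-0.68, 0.0, 0.3] turn [0.0, 0.0, 0.0]
```

Request:
{"fn": "apply_moves", "kwargs": {
  "targets": [
    [-1,[-0.5,0.06,0.3],[0,0,0]],
    [-1,[-0.5,0.06,0.3],[0,0,0]],
    [-1,[-0.5,0.06,0.3],[0,0,0]],
    [-1,[-0.5,0.06,0.3],[0,0,0]],
    [-1,[-0.5,0.05,0.3],[0,0,0]],
    [-1,[-0.45,0.03,0.2],[0,0,0]],
    [-1,[0,0,0],[0,0,0]],
    [-1,[0,0,0],[0,0,0]]
  ]
}}

```text
t: 56.45
ee_pos: [610.3, 96.2, 112.3]
orientation: [-1.445, -1.568, -0.931]
ft_force: [1.1, 0.3, -1.4]
width: 23.9
grasp_force: 30.0
```

```bash
python3 - <<'E'
from h import *
st(); to(pose(0,24,L=114.5),pose(0,18,L=114.5))
E
```

```text
t 56.45 p [610.3  96.2 112.3] w 23.9 gf 30.0 F [ 1.1  0.3 -1.4] q [-0.3   0.87  1.63  1.02  1.44 -0.98]
[[-0.036, 0.997, -0.071], [0.415, 0.08, 0.906], [0.909, 0.003, -0.416]]
shift [-0.79, -0.05, 0.32] turn [0.001, 0.007, 0.002]
shift [-0.24, 0.0, 0.01] turn [0.0, 0.067, 0.0]
```

Request:
{"fn": "apply_moves", "kwargs": {
  "targets": [
    [-1,[-0.2,-0.04,0.09],[0,0,0]],
    [-1,[-0.2,0,0.09],[0,0,0]],
    [-1,[-0.2,0,0.08],[0,0,0]],
    [-1,[-0.14,0,0.06],[0,0,0]],
    [-1,[0,0,0],[0,0,0]]
  ]
}}

```text
t: 57.08
ee_pos: [607.6, 95.3, 70.0]
orientation: [-1.445, -1.564, -0.931]
ft_force: [0.6, -0.2, -1.2]
width: 23.6
grasp_force: 30.0
```

```bash
python3 - <<'E'
from h import *
st(); to(pose(0,24,L=114.5),pose(0,18,L=114.5))
E
```

```text
t 57.08 p [607.6  95.3  70. ] w 23.6 gf 30.0 F [ 0.6 -0.2 -1.2] q [-0.3   0.94  1.62  1.03  1.41 -1.03]
[[-0.032, 0.997, -0.071], [0.412, 0.078, 0.908], [0.91, -0.0, -0.414]]
shift [-0.02, 0.01, -0.01] turn [0.0, 0.005, -0.0]
shift [-0.24, 0.0, 0.01] turn [0.0, 0.067, 0.0]
```

Request:
{"fn": "apply_moves", "kwargs": {
  "targets": [
    [-1,[-0.12,0.01,0],[0,0.036,0]],
    [-1,[-0.12,0,0.01],[0,0.036,0]],
    [-1,[0,0,0],[0,0,0]],
    [-0.3,[0,0,0],[0,0,0]],
    [-0.2,[0,0,0],[0,0,0]],
    [-0.2,[0,0,0],[0,0,0]],
    [-0.2,[0,0,0],[0,0,0]],
    [-0.2,[0,0,0],[0,0,0]]
  ]
}}

```text
t: 58.08
ee_pos: [608.6, 91.1, 59.5]
orientation: [-1.369, -1.482, -0.995]
ft_force: [-0.5, 0.3, -0.2]
width: 34.9
grasp_force: 0.0
```

Request:
{"fn": "apply_moves", "kwargs": {
  "targets": [
    [-0.2,[0.3,0,-0.2],[0,0,0]],
    [-0.2,[0.6,0,-0.4],[0,0,0]],
    [-0.2,[0.6,0,-0.4],[0,0,0]],
    [-0.2,[0.6,0,-0.4],[0,0,0]],
    [-0.2,[0.6,0,-0.4],[0,0,0]],
    [-0.2,[0.6,0,-0.3],[0,0,0]],
    [-0.2,[0.5,0,0],[0,0,0]],
    [-0.2,[0,0,0],[0,0,0]]
  ]
}}

```text
t: 59.08
ee_pos: [611.8, 50.6, 274.4]
orientation: [-1.368, -1.485, -0.997]
ft_force: [-0.1, 0.2, -0.8]
width: 35.2
grasp_force: 0.0
```

Request:
{"fn": "apply_moves", "kwargs": {
  "targets": [
    [-0.1,[0,0,0],[0,-0.1,0]],
    [-0.1,[0,0,0],[0,-0.1,0]],
    [-0.1,[0,0,0],[0,-0.1,0]],
    [-0.1,[0,0,0],[0,-0.1,0]],
    [-0.1,[0,0,0],[0,-0.1,0]],
    [-0.1,[0,0,0],[0,-0.1,0]],
    [-0.1,[0,0,0],[0,-0.1,0]],
    [-0.1,[0,0,0],[0,-0.1,0]]
  ]
}}

```text
t: 60.08
ee_pos: [611.2, 50.2, 271.7]
orientation: [2.128, 2.305, -0.005]
ft_force: [0.5, -0.9, -0.0]
width: 39.9
grasp_force: 0.0
```

Request:
{"fn": "apply_moves", "kwargs": {
  "targets": [
    [-0.1,[-0.8,-0.3,0],[0,0,0]],
    [-0.1,[-0.82,-0.3,0],[0,0,0]],
    [-0.1,[-0.82,-0.3,0],[0,0,0]],
    [-0.1,[-0.82,-0.3,0],[0,0,0]],
    [-0.1,[-0.82,-0.3,0],[0,0,0]],
    [-0.1,[-0.82,-0.3,0],[0,0,0]],
    [-0.1,[-0.82,-0.3,0],[0,0,0]],
    [-0.1,[-0.7,-0.3,0],[0,0,0]]
  ]
}}

```text
t: 61.08
ee_pos: [516.2, -280.2, 270.7]
orientation: [-2.13, -2.307, 0.0]
ft_force: [-0.1, -0.2, -0.2]
width: 39.6
grasp_force: 0.0
```

```bash
python3 - <<'E'
from h import *
st()
a=ctrl.get_image("top");b=ctrl.get_image("scene")
cv2.imwrite("pics/s_top.png",a["pixels"]);cv2.imwrite("pics/s_scene.png",b["pixels"])
for c,I in(("top",a),("scene",b)):
  for l in("roller0","roller0_end","scraper","scraper_tip"): print(c,l,[(np.array(q["xy"]).round(1).tolist(),round(q["score"],2),at(I,q["xy"],20 if l[0]=="r" else 4)[:2].round().tolist()) for q in ctrl.pinpoint(l,c)])
# orange blob
for c,I in(("top",a),("scene",b)):
    hsv=cv2.cvtColor(I["pixels"],cv2.COLOR_BGR2HSV); m=((hsv[...,0]<14)&(hsv[...,1]>225)&(hsv[...,2]>90)).astype('uint8')
    n,lab,s,ce=cv2.connectedComponentsWithStats(m)
    for k in range(1,n):
        if s[k,4]>150:
            v,u=np.nonzero(lab==k); P=np.array([at(I,(x,y),6)[:2] for x,y in zip(u,v)])
            mu=P.mean(0);w,E=np.linalg.eigh(np.cov((P-mu).T));d=E[:,1];d*=np.sign(d[0]);t=(P-mu)@d
            print(c,s[k],"centroid",mu.round(1),"dir",np.degrees(np.arctan2(d[1],d[0])).round(1),"ends",(mu+d*t.min()).round(1),(mu+d*t.max()).round(1))
E
```

```text
t 61.08 p [ 516.2 -280.2  270.7] w 39.6 gf 0.0 F [-0.1 -0.2 -0.2] q [-0.52  0.32  1.67  0.    1.16 -0.6 ]
[[-0.079, 0.997, -0.002], [0.997, 0.079, 0.001], [0.001, -0.002, -1.0]]
top roller0 [([250.3, 240.7], 0.72, [547.0, 189.0]), ([247.2, 224.0], 0.68, [590.0, 197.0]), ([250.6, 263.0], 0.57, [490.0, 188.0])]
top roller0_end [([196.3, 222.6], 0.27, [598.0, 327.0])]
top scraper [([362.7, 252.0], 0.78, [513.0, -95.0])]
top scraper_tip [([368.2, 223.4], 0.72, [587.0, -113.0]), ([248.1, 242.1], 0.21, [547.0, 197.0])]
scene roller0 [([359.6, 241.9], 0.95, [484.0, 180.0]), ([394.0, 269.2], 0.94, [603.0, 191.0]), ([348.0, 231.2], 0.93, [437.0, 180.0]), ([377.5, 256.6], 0.89, [549.0, 185.0]), ([347.7, 239.3], 0.68, [460.0, 161.0]), ([125.3, 276.0], 0.61, [260.0, -351.0]), ([171.9, 275.9], 0.57, [322.0, -258.0])]
scene roller0_end [([329.8, 290.8], 0.79, [569.0, 26.0]), ([148.0, 391.9], 0.56, [574.0, -416.0])]
scene scraper [([274.4, 306.7], 0.87, [526.0, -97.0])]
scene scraper_tip [([289.1, 333.3], 0.96, [605.0, -108.0])]
```

The scraper was knocked towards the bin, to about (520,-96). I measure it numerically from the masks.

```bash
cat > scr.py <<'E'
from h import *
for c in("top","scene"):
    I=ctrl.get_image(c); g=I["pixels"].astype(int)
    print(c,[(q["score"],q["bbox"]) for q in ctrl.masks_of("scraper",c)][:2])
    B,G,Rr=g[...,0],g[...,1],g[...,2]
    m=((Rr>90)&(B<0.16*Rr)&(G<0.62*Rr)).astype('uint8')
    n,lab,s,ce=cv2.connectedComponentsWithStats(m)
    for k in range(1,n):
        if s[k,4]>100:
            v,u=np.nonzero(lab==k); P=np.array([at(I,(x,y),8)[:2] for x,y in zip(u,v)])
            r=cv2.minAreaRect(P.astype('float32')); mu=P.mean(0);w,E=np.linalg.eigh(np.cov((P-mu).T));d=E[:,1];d*=np.sign(d[0]);t=(P-mu)@d
            print(s[k].tolist(),"cen",mu.round(1),"dir",np.degrees(np.arctan2(d[1],d[0])).round(1),"ends",(mu+d*t.min()).round(1),(mu+d*t.max()).round(1),"rect",np.round(r[0],1),np.round(r[1],1),round(r[2],1))
E
python3 scr.py; python3 -c "
import cv2;print(cv2.imread('pics/s_top.png')[225:265:6,360:372:4].tolist())"
```

```text
top [(0.92, [353.6, 219.9, 376.4, 276.7])]
[354, 220, 25, 58, 633] cen [543.9 -98.9] dir -13.2 ends [449.9 -76.8] [ 591.7 -110.2] rect [520.8 -93.5] [ 57.6 145.6] 76.6
scene []
[263, 279, 35, 56, 789] cen [545.1 -99.3] dir -14.4 ends [447.6 -74.4] [ 597.  -112.6] rect [522.2 -93.7] [ 57.4 154. ] 76.3
[[[4, 90, 167], [0, 85, 165], [17, 92, 166]], [[0, 84, 165], [8, 87, 164], [29, 93, 167]], [[1, 89, 165], [26, 91, 168], [12, 78, 153]], [[9, 88, 161], [15, 81, 155], [11, 90, 161]], [[0, 89, 164], [25, 93, 168], [77, 117, 143]], [[23, 94, 168], [21, 87, 162], [80, 122, 149]], [[0, 126, 206], [41, 111, 185], [80, 122, 149]]]
```

Request:
{"fn": "apply_moves", "kwargs": {
  "targets": [
    [-0.1,[0.7,0,-0.3],[0,0,0.109]],
    [-0.1,[0,0,0],[0,0,0.109]],
    [-0.1,[0,0,0],[0,0,0.109]],
    [-0.1,[0,0,0],[0,0,0.109]],
    [-0.1,[0,0,0],[0,0,0.109]],
    [-0.1,[0,0,0],[0,0,0.109]],
    [-0.1,[0,0,0],[0,0,0.109]],
    [-0.1,[0,0,0],[0,0,0.109]]
  ]
}}

```text
t: 62.78
ee_pos: [514.5, -244.4, 287.5]
orientation: [3.112, 0.43, 0.001]
ft_force: [0.8, -0.3, -0.5]
width: 39.4
grasp_force: 0.0
```

Request:
{"fn": "apply_moves", "kwargs": {
  "targets": [
    [-0.1,[0,0,0],[0,0,0.109]],
    [-0.1,[0,0,0],[0,0,0.109]],
    [-0.1,[0,0,0],[0,0,0.109]],
    [-0.1,[0,0,0],[0,0,0]]
  ]
}}

```text
t: 63.28
ee_pos: [514.5, -244.4, 287.5]
orientation: [-3.12, 0.364, -0.001]
ft_force: [0.4, 0.2, 0.5]
width: 39.8
grasp_force: 0.0
```

```bash
python3 - <<'E'
from h import *
st(); D=down(-103.5); to(([507.5,-90,100],D),([507.5,-90,4],D))
E
```

```text
t 63.27 p [ 514.5 -244.4  287.5] w 39.8 gf 0.0 F [0.4 0.2 0.5] q [-0.46  0.27  1.69  0.    1.18  1.34]
[[0.973, -0.23, 0.001], [-0.23, -0.973, -0.0], [0.001, -0.0, -1.0]]
shift [-0.85, -2.97, 3.75] turn [-0.0, -0.001, 0.002]
shift [0.0, 0.0, 1.92] turn [0.0, 0.0, 0.0]
```

Request:
{"fn": "apply_moves", "kwargs": {
  "targets": [
    [-0.1,[-0.17,-0.6,0.5],[0,0,0]],
    [-0.1,[-0.17,-0.6,0.7],[0,0,0]],
    [-0.1,[-0.17,-0.6,0.7],[0,0,0]],
    [-0.1,[-0.17,-0.6,0.7],[0,0,0]],
    [-0.1,[-0.17,-0.57,0.7],[0,0,0]],
    [-0.1,[0,0,0.45],[0,0,0]],
    [-0.1,[0,0,0.3],[0,0,0]],
    [-0.1,[0,0,0],[0,0,0]]
  ]
}}

```text
t: 64.28
ee_pos: [507.3, -90.3, 84.2]
orientation: [-3.12, 0.364, 0.001]
ft_force: [-0.1, -0.0, 0.8]
width: 39.4
grasp_force: 0.0
```

```bash
python3 - <<'E'
from h import *
st(); D=down(-103.5); to(([507.5,-90,4.5],D))
E
python3 scr.py
```

```text
t 64.28 p [507.3 -90.3  84.2] w 39.4 gf 0.0 F [-0.1 -0.   0.8] q [-0.2   0.48  1.96  0.    0.71  1.6 ]
[[0.973, -0.23, -0.001], [-0.23, -0.973, 0.0], [-0.001, -0.0, -1.0]]
shift [0.0, -0.01, 1.59] turn [-0.0, 0.0, 0.002]
top []
scene [(0.78, [259.7, 277.5, 301.1, 334.6])]
[263, 279, 35, 56, 776] cen [545.8 -99.4] dir -14.3 ends [447.6 -74.5] [ 596.5 -112.3] rect [521.4 -94.4] [ 58.5 152.6] 77.7
```

Unchanged. I descend and grip.

Request:
{"fn": "apply_moves", "kwargs": {
  "targets": [
    [-0.1,[0,0,0.4],[0,0,0]],
    [-0.1,[0,0,0.4],[0,0,0]],
    [-0.1,[0,0,0.4],[0,0,0]],
    [-0.1,[0,0,0.25],[0,0,0]],
    [-0.1,[0,0,0.12],[0,0,0]],
    [-0.1,[0,0,0],[0,0,0]],
    [-0.1,[0,0,0],[0,0,0]]
  ]
}}

```text
t: 65.35
ee_pos: [508.2, -90.3, 7.0]
orientation: [-3.12, 0.366, -0.003]
ft_force: [-0.7, -0.1, 0.2]
width: 39.7
grasp_force: 0.0
```

Request:
{"fn": "apply_moves", "kwargs": {
  "targets": [
    [-1,[0,0,0],[0,0,0]],
    [-1,[0,0,0],[0,0,0]],
    [-1,[0,0,0],[0,0,0]],
    [-1,[0,0,0],[0,0,0]],
    [-1,[0,0,0],[0,0,0]]
  ]
}}

```text
t: 65.97
ee_pos: [508.0, -90.2, 6.7]
orientation: [-3.12, 0.366, -0.002]
ft_force: [-1.2, 0.6, 6.1]
width: 21.5
grasp_force: 30.0
```

```bash
python3 - <<'E'
from h import *
st()
E
```

```text
t 65.97 p [508.  -90.2   6.7] w 21.5 gf 30.0 F [-1.2  0.6  6.1] q [-0.2   0.62  1.97  0.    0.55  1.61]
[[0.973, -0.232, 0.001], [-0.232, -0.973, -0.0], [0.001, -0.0, -1.0]]
```

Request:
{"fn": "apply_moves", "kwargs": {
  "targets": [
    [-1,[0,0,-0.2],[0,0,0]],
    [-1,[0,0,-0.5],[0,0,0]],
    [-1,[0,0,-0.5],[0,0,0]],
    [-1,[0,0,-0.6],[0,0,0]],
    [-1,[0,0,-0.4],[0,0,-0.109]],
    [-1,[0,0,0],[0,0,-0.109]],
    [-1,[0,0,0],[0,0,-0.109]],
    [-1,[0,0,0],[0,0,-0.109]]
  ]
}}

```text
t: 66.97
ee_pos: [507.5, -90.2, 116.8]
orientation: [3.06, 0.711, 0.001]
ft_force: [1.0, 0.1, 0.2]
width: 21.7
grasp_force: 30.0
```

Request:
{"fn": "apply_moves", "kwargs": {
  "targets": [
    [-1,[0,0,0],[0,0,-0.109]],
    [-1,[0,0,0],[0,0,-0.109]],
    [-1,[0,0,0],[0,0,-0.109]],
    [-1,[0,0,0],[0,0,-0.109]],
    [-1,[0,0,0],[0,0,-0.109]],
    [-1,[0,0,0],[0,0,-0.109]],
    [-1,[0,0,0],[0,0,-0.109]],
    [-1,[0,0,0],[0,0,0]]
  ]
}}

```text
t: 67.97
ee_pos: [507.5, -90.2, 116.6]
orientation: [2.134, 2.305, 0.001]
ft_force: [-0.1, 1.2, -1.4]
width: 21.8
grasp_force: 30.0
```

```bash
python3 - <<'E'
from h import *
st(); D=down(94.5-90); to((binw(-9,-112.5,117),D),(binw(-9,-112.5,60),D),(binw(-9,-112.5,11.5),D))
E
python3 scr.py
```

```text
t 67.97 p [507.5 -90.2 116.6] w 21.8 gf 30.0 F [-0.1  1.2 -1.4] q [-0.2   0.42  1.94  0.    0.78 -0.28]
[[-0.077, 0.997, 0.001], [0.997, 0.077, 0.0], [-0.0, 0.001, -1.0]]
shift [4.04, 3.57, -0.0] turn [0.0, 0.0, -0.001]
shift [0.0, 0.0, 1.14] turn [0.0, 0.0, 0.0]
shift [0.0, 0.0, 0.97] turn [0.0, 0.0, 0.0]
top [(0.62, [327.9, 236.8, 341.3, 262.1]), (0.29, [244.3, 255.1, 314.9, 274.3])]
scene [(0.56, [243.9, 255.6, 313.4, 287.1]), (0.52, [352.8, 153.5, 461.3, 283.6])]
[245, 263, 25, 22, 251] cen [423.5 -81. ] dir -78.3 ends [415.5 -42.5] [ 430.6 -115.4] rect [422.9 -79.1] [31.  72.6] 6.6
```

Request:
{"fn": "apply_moves", "kwargs": {
  "targets": [
    [-1,[0.5,0.45,0],[0,0,0]],
    [-1,[0.6,0.52,0],[0,0,0]],
    [-1,[0.6,0.52,0],[0,0,0]],
    [-1,[0.6,0.52,0],[0,0,0]],
    [-1,[0.6,0.52,0],[0,0,0]],
    [-1,[0.6,0.52,0],[0,0,0]],
    [-1,[0.54,0.52,0],[0,0,0]],
    [-1,[0,0,0],[0,0,0]]
  ]
}}

```text
t: 69.18
ee_pos: [671.0, 127.3, 116.3]
orientation: [2.13, 2.307, 0.003]
ft_force: [0.3, -0.5, -1.2]
width: 21.7
grasp_force: 30.0
```

```bash
python3 - <<'E'
from h import *
st(); D=down(94.5-90); to((binw(-9,-112.5,60),D),(binw(-9,-112.5,11.5),D))
E
python3 scr.py
```

```text
t 69.17 p [671.  127.3 116.3] w 21.7 gf 30.0 F [ 0.3 -0.5 -1.2] q [0.17 0.63 1.56 0.   0.96 0.09]
[[-0.08, 0.997, 0.002], [0.997, 0.08, 0.0], [0.0, 0.002, -1.0]]
shift [-0.05, -0.03, 1.13] turn [0.001, -0.0, 0.001]
shift [0.0, 0.0, 0.97] turn [0.0, 0.0, 0.0]
top []
scene [(0.76, [371.9, 256.6, 420.1, 292.0]), (0.46, [291.9, 154.6, 459.7, 338.6])]
[374, 262, 27, 28, 282] cen [606.8 170.3] dir -79.2 ends [595.6 229.2] [615.2 126.3] rect [606.1 177.5] [ 29.  104.2] 7.6
```

Request:
{"fn": "apply_moves", "kwargs": {
  "targets": [
    [-1,[-0.05,-0.03,0.35],[0,0,0]],
    [-1,[0,0,0.4],[0,0,0]],
    [-1,[0,0,0.38],[0,0,0]],
    [-1,[0,0,0.25],[0,0,0]],
    [-1,[0,0,0],[0,0,0]]
  ]
}}

```text
t: 70.0
ee_pos: [667.5, 122.5, 45.8]
orientation: [-2.131, -2.306, 0.003]
ft_force: [-0.6, 0.1, -0.7]
width: 21.9
grasp_force: 30.0
```

```bash
python3 - <<'E'
from h import *
st(); D=down(94.5-90); to((binw(-9,-112.5,11.5),D))
a=ctrl.get_image("top")["pixels"][160:320,215:345];b=ctrl.get_image("scene")["pixels"][190:350,270:450]
k=np.hstack([cv2.resize(x,None,fx=2.5,fy=2.5,interpolation=cv2.INTER_CUBIC) for x in(a,b)])
cv2.imwrite("pics/z1.png",np.clip(k*1.6,0,255).astype('uint8'))
E
```

```text
t 70.0 p [667.5 122.5  45.8] w 21.9 gf 30.0 F [-0.6  0.1 -0.7] q [ 0.16  0.72  1.59 -0.    0.84  0.09]
[[-0.079, 0.997, -0.002], [0.997, 0.079, -0.0], [-0.0, -0.002, -1.0]]
shift [0.04, 0.05, 0.68] turn [-0.001, 0.0, 0.0]
```

View pics/z1.png

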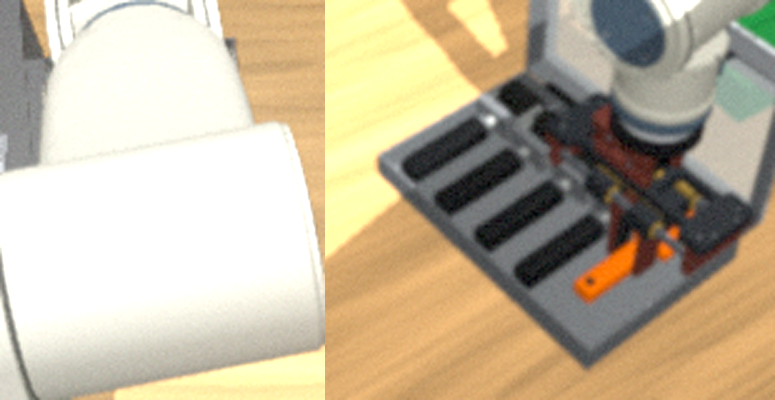

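All four rollers lie flat in the bin, handles to the front at about (445,150) to (560,250), and the scraper hovers over the wide pocket at (625,265). I lower it.

Request:
{"fn": "apply_moves", "kwargs": {
  "targets": [
    [-1,[0.04,0.05,0.15],[0,0,0]],
    [-1,[0,0,0.2],[0,0,0]],
    [-1,[0,0,0.2],[0,0,0]],
    [-1,[0,0,0.12],[0,0,0]],
    [-1,[0,0,0],[0,0,0]]
  ]
}}

```text
t: 70.72
ee_pos: [670.3, 124.7, 13.2]
orientation: [-2.132, -2.307, 0.001]
ft_force: [-0.4, -0.4, -0.2]
width: 21.7
grasp_force: 30.0
```

```bash
python3 - <<'E'
from h import *
st(); D=down(94.5-90); to((binw(-9,-112.5,11.5),D))
E
```

```text
t 70.72 p [670.3 124.7  13.2] w 21.7 gf 30.0 F [-0.4 -0.4 -0.2] q [ 0.17  0.77  1.58 -0.    0.79  0.09]
[[-0.079, 0.997, -0.001], [0.997, 0.079, -0.0], [-0.0, -0.001, -1.0]]
shift [0.01, -0.01, 0.03] turn [-0.0, 0.0, 0.0]
```

Request:
{"fn": "apply_moves", "kwargs": {
  "targets": [
    [-1,[0,0,0.04],[0,0,0]],
    [-0.36,[0,0,0],[0,0,0]],
    [-0.36,[0,0,0],[0,0,0]],
    [-0.36,[0,0,0],[0,0,0]],
    [-0.36,[0,0,-0.3],[0,0,0]],
    [-0.36,[0,0,-0.6],[0,0,0]],
    [-0.36,[0,0,-0.8],[0,0,0]],
    [-0.36,[0,0,-0.8],[0,0,0]]
  ]
}}

```text
t: 71.72
ee_pos: [670.8, 124.9, 139.3]
orientation: [2.131, 2.306, 0.002]
ft_force: [0.2, 0.6, -0.6]
width: 28.2
grasp_force: 0.0
```

Request:
{"fn": "apply_moves", "kwargs": {
  "targets": [
    [-0.36,[-0.5,-0.5,-0.7],[0,0,0]],
    [-0.36,[-0.5,-0.5,-0.7],[0,0,0]],
    [-0.36,[-0.7,-0.5,-0.7],[0,0,0]],
    [-0.36,[-0.8,-0.4,-0.6],[0,0,0]],
    [-0.36,[-0.8,-0.4,0],[0,0,0]],
    [-0.36,[-0.8,-0.4,0],[0,0,0]],
    [-0.36,[-0.8,-0.3,0],[0,0,0]],
    [-0.36,[0,0,0],[0,0,0]]
  ]
}}

```text
t: 72.72
ee_pos: [539.7, -133.4, 273.2]
orientation: [2.135, 2.302, 0.002]
ft_force: [0.6, 1.2, 0.5]
width: 28.4
grasp_force: 0.0
```

```bash
python3 - <<'E'
from h import *
st(); a=ctrl.get_image("top");b=ctrl.get_image("scene")
W=lambda p:(R.from_euler('z',-BY).as_matrix()[:2,:2]@(np.array(p[:2])-BIN)).round().tolist()
for c,I in(("top",a),("scene",b)):
  for l in("roller0","scraper","scraper_tip","lid_bar"): print(c,l,[(np.array(q["xy"]).round(1).tolist(),round(q["score"],2),W(at(I,q["xy"],20 if l[0]=="r" else 8))) for q in ctrl.pinpoint(l,c)])
E
python3 scr.py
```

```text
t 72.72 p [ 539.7 -133.4  273.2] w 28.4 gf 0.0 F [0.6 1.2 0.5] q [-0.26  0.26  1.74 -0.    1.14 -0.34]
[[-0.075, 0.997, 0.002], [0.997, 0.075, -0.001], [-0.001, 0.002, -1.0]]
top roller0 [([251.4, 262.6], 0.93, [67.0, 61.0]), ([468.4, 354.7], 0.87, [-438.0, 343.0]), ([250.0, 225.2], 0.75, [62.0, -35.0]), ([248.4, 240.6], 0.73, [69.0, 4.0]), ([252.6, 286.2], 0.71, [68.0, 121.0])]
top scraper [([271.3, 194.2], 0.61, [2.0, -115.0]), ([252.9, 263.4], 0.57, [64.0, 62.0])]
top scraper_tip [([241.2, 196.2], 0.94, [80.0, -118.0])]
top lid_bar [([255.8, 245.5], 0.69, [53.0, 16.0]), ([196.8, 225.0], 0.67, [199.0, -53.0]), ([314.5, 277.0], 0.17, [-87.0, 113.0])]
scene roller0 [([349.8, 229.7], 0.9, [71.0, 116.0]), ([395.5, 269.5], 0.77, [65.0, -54.0]), ([167.3, 280.1], 0.68, [-378.0, 259.0]), ([377.1, 255.5], 0.6, [62.0, 7.0]), ([124.5, 274.3], 0.59, [-451.0, 340.0]), ([359.4, 241.4], 0.58, [62.0, 70.0])]
scene scraper [([393.0, 298.2], 0.79, [6.0, -105.0])]
scene scraper_tip [([419.0, 286.6], 0.85, [78.0, -120.0])]
scene lid_bar [([420.7, 182.8], 0.84, [375.0, 141.0]), ([315.2, 274.2], 0.18, [-88.0, 63.0])]
top [(0.55, [243.1, 187.5, 299.3, 208.1])]
[242, 186, 57, 22, 661] cen [669.7 156.2] dir -85.1 ends [665.1 209.8] [677.5  65.2] rect [670.2 137.9] [ 55.5 145.5] 3.4
scene [(0.84, [367.5, 278.8, 425.7, 322.7]), (0.59, [290.8, 154.9, 459.8, 336.5])]
[371, 280, 52, 40, 651] cen [667.7 151.5] dir -85.0 ends [662.8 207.9] [675.2  65.3] rect [665.4 137. ] [ 52.4 143.6] 2.0
```

Everything is in place. Now I regrip the bar to close the lid.

Request:
{"fn": "apply_moves", "kwargs": {
  "targets": [
    [-0.36,[0.4,0,-0.7],[0,0,0]],
    [-0.36,[0.5,0,-0.7],[0,0,0]],
    [-0.36,[0.5,0,-0.4],[0,0,-0.111]],
    [-0.36,[0,0,0],[0,0,-0.111]],
    [-0.36,[0,0,0],[0,0,-0.111]],
    [-0.36,[0,0,0],[0,0,-0.111]],
    [-0.36,[0,0,0],[0,0,-0.111]],
    [-0.36,[0,0,0],[0,0,-0.111]]
  ]
}}

```text
t: 74.42
ee_pos: [534.8, -61.4, 361.9]
orientation: [0.686, 3.065, 0.0]
ft_force: [-0.3, -0.7, 0.4]
width: 28.0
grasp_force: 0.0
```

Request:
{"fn": "apply_moves", "kwargs": {
  "targets": [
    [-0.36,[0,0.3,0],[0,0,-0.111]],
    [-0.36,[0,0.6,0],[0,0,-0.111]],
    [-0.36,[0,0.7,0],[0,0,-0.112]],
    [-0.36,[0,0.8,0],[0,0,0]],
    [-0.36,[0,0.8,0],[0,0,0]],
    [-0.36,[0,0.8,0],[0,0,0]],
    [-0.36,[0,0.8,0],[0,0,0]],
    [-0.36,[0,0.8,0],[0,0,0]]
  ]
}}

```text
t: 75.42
ee_pos: [536.7, 216.5, 361.9]
orientation: [-0.124, 3.138, -0.0]
ft_force: [0.1, -0.3, -0.4]
width: 28.1
grasp_force: 0.0
```

```bash
python3 - <<'E'
from h import *
st(); D=down(94.6); to(([544.2,288.5,330],D),([544.2,288.5,192.5],D))
E
```

```text
t 75.42 p [536.7 216.5 361.9] w 28.1 gf 0.0 F [ 0.1 -0.3 -0.4] q [ 0.36  0.22  1.58 -0.    1.33 -1.29]
[[-0.997, -0.079, 0.001], [-0.079, 0.997, -0.0], [-0.001, -0.0, -1.0]]
shift [-0.26, 1.42, 0.64] turn [-0.0, 0.001, -0.001]
shift [0.0, 0.0, 2.75] turn [0.0, 0.0, 0.0]
```

Request:
{"fn": "apply_moves", "kwargs": {
  "targets": [
    [-0.36,[-0.13,0.71,0],[0,0,0]],
    [-0.36,[-0.13,0.71,0],[0,0,0]],
    [-0.36,[0,0,0.6],[0,0,0]],
    [-0.36,[0,0,0.6],[0,0,0]],
    [-0.36,[0,0,0.4],[0,0,0]],
    [-0.36,[0,0,0],[0,0,0]]
  ]
}}

```text
t: 76.18
ee_pos: [543.5, 286.6, 280.2]
orientation: [0.124, -3.137, 0.002]
ft_force: [-0.1, -0.4, 0.5]
width: 27.8
grasp_force: 0.0
```

```bash
python3 - <<'E'
from h import *
st(); D=down(94.6); to(([544.2,288.5,240],D),([544.2,288.5,192.5],D))
E
```

```text
t 76.17 p [543.5 286.6 280.2] w 27.8 gf 0.0 F [-0.1 -0.4  0.5] q [ 0.47  0.35  1.6  -0.    1.19 -1.18]
[[-0.997, -0.079, -0.002], [-0.079, 0.997, -0.002], [0.002, -0.001, -1.0]]
shift [-0.02, 0.04, 0.8] turn [-0.001, -0.002, -0.001]
shift [0.0, 0.0, 0.95] turn [0.0, 0.0, 0.0]
```

Request:
{"fn": "apply_moves", "kwargs": {
  "targets": [
    [-0.36,[-0.02,0.04,0.4],[0,0,0]],
    [-0.36,[0,0,0.4],[0,0,0]],
    [-0.36,[0,0,0.4],[0,0,0]],
    [-0.36,[0,0,0.35],[0,0,0]],
    [-0.36,[0,0,0.2],[0,0,0]],
    [-0.36,[0,0,0],[0,0,0]]
  ]
}}

```text
t: 76.92
ee_pos: [545.2, 289.0, 194.1]
orientation: [-0.124, 3.139, -0.001]
ft_force: [0.3, 0.1, -0.5]
width: 28.2
grasp_force: 0.0
```

Request:
{"fn": "apply_moves", "kwargs": {
  "targets": [
    [-1,[0,0,0],[0,0,0]],
    [-1,[0,0,0],[0,0,0]],
    [-1,[0,0,0],[0,0,0]],
    [-1,[0,0,0],[0,0,0]]
  ]
}}

```text
t: 77.42
ee_pos: [545.7, 289.1, 195.1]
orientation: [-0.124, 3.137, 0.0]
ft_force: [0.7, -1.1, 3.7]
width: 11.3
grasp_force: 30.0
```

```bash
python3 - <<'E'
from h import *
st()
E
```

```text
t 77.42 p [545.7 289.1 195.1] w 11.3 gf 30.0 F [ 0.7 -1.1  3.7] q [ 0.47  0.44  1.67 -0.    1.03 -1.18]
[[-0.997, -0.079, 0.002], [-0.079, 0.997, 0.0], [-0.002, 0.0, -1.0]]
```

Request:
{"fn": "apply_moves", "kwargs": {
  "targets": [
    [-1,[0,-0.2,-0.06],[0,0,0]],
    [-1,[0,-0.32,-0.08],[0,0,0]],
    [-1,[0,-0.32,-0.05],[0,0,0]],
    [-1,[0,-0.33,-0.02],[0,0,0]],
    [-1,[0,-0.33,0],[0,0,0]],
    [-1,[0,-0.32,0.03],[0,0,0]],
    [-1,[0,-0.32,0.06],[0,0,0]],
    [-1,[0,0,0],[0,0,0]]
  ]
}}

```text
t: 78.42
ee_pos: [554.2, 180.4, 200.7]
orientation: [-0.122, 3.138, -0.002]
ft_force: [0.4, -3.2, 6.9]
width: 11.1
grasp_force: 30.0
```

```bash
python3 - <<'E'
from h import *
st()
E
```

```text
t 78.42 p [554.2 180.4 200.7] w 11.1 gf 30.0 F [ 0.4 -3.2  6.9] q [ 0.3   0.39  1.74 -0.    1.01 -1.35]
[[-0.997, -0.078, 0.002], [-0.078, 0.997, -0.001], [-0.001, -0.002, -1.0]]
```

Request:
{"fn": "apply_moves", "kwargs": {
  "targets": [
    [-1,[0,-0.32,0.09],[0,0,0]],
    [-1,[0,-0.31,0.12],[0,0,0]],
    [-1,[0,-0.29,0.14],[0,0,0]],
    [-1,[0,-0.28,0.17],[0,0,0]],
    [-1,[0,-0.27,0.19],[0,0,0]],
    [-1,[0,-0.25,0.22],[0,0,0]],
    [-1,[0,-0.23,0.23],[0,0,0]],
    [-1,[0,0,0],[0,0,0]]
  ]
}}

```text
t: 79.42
ee_pos: [561.7, 83.6, 141.0]
orientation: [-0.123, 3.139, -0.002]
ft_force: [5.0, -3.6, -1.3]
width: 11.3
grasp_force: 30.0
```

Request:
{"fn": "apply_moves", "kwargs": {
  "targets": [
    [-1,[0,-0.21,0.26],[0,0,0]],
    [-1,[0,-0.19,0.27],[0,0,0]],
    [-1,[0,-0.16,0.29],[0,0,0]],
    [-1,[0,-0.08,0.15],[0,0,0]],
    [-1,[0,-0.06,0.15],[0,0,0]],
    [-1,[0,0,0],[0,0,0]]
  ]
}}

```text
t: 80.18
ee_pos: [564.5, 49.2, 85.4]
orientation: [-0.124, 3.138, -0.002]
ft_force: [4.4, -7.1, -0.7]
width: 11.4
grasp_force: 30.0
```

```bash
python3 - <<'E'
from h import *
st()
E
```

```text
t 80.17 p [564.5  49.2  85.4] w 11.4 gf 30.0 F [ 4.4 -7.1 -0.7] q [ 0.07  0.53  1.84 -0.    0.77 -1.58]
[[-0.997, -0.079, 0.001], [-0.079, 0.997, -0.001], [-0.001, -0.001, -1.0]]
```

Request:
{"fn": "apply_moves", "kwargs": {
  "targets": [
    [-1,[0,0,0.08],[0,0,0]],
    [-1,[0,0,0.08],[0,0,0]],
    [-1,[0,0,0],[0,0,0]]
  ]
}}

```text
t: 80.55
ee_pos: [565.5, 47.9, 80.2]
orientation: [-0.126, 3.136, -0.005]
ft_force: [-0.4, -16.3, 21.6]
width: 11.4
grasp_force: 30.0
```

```bash
python3 - <<'E'
from h import *
st()
E
```

```text
t 80.55 p [565.5  47.9  80.2] w 11.4 gf 30.0 F [ -0.4 -16.3  21.6] q [ 0.07  0.54  1.84 -0.    0.75 -1.58]
[[-0.997, -0.08, 0.003], [-0.08, 0.997, -0.003], [-0.003, -0.003, -1.0]]
```

Firm stop at 21 N. I release, then press on the bar's top with shut fingers as a check; its top should be at 106 mm.

Request:
{"fn": "apply_moves", "kwargs": {
  "targets": [
    [-0.2,[0,0,0],[0,0,0]],
    [-0.2,[0,0,0],[0,0,0]],
    [-0.2,[0,0,0],[0,0,0]],
    [-0.2,[0,0,0],[0,0,0]],
    [-0.2,[0,0,-0.4],[0,0,0]],
    [-0.2,[0,0,-0.5],[0,0,0]],
    [-0.2,[0,0,-0.3],[0,0,0]],
    [-1,[0,0,0],[0,0,0]]
  ]
}}

```text
t: 81.55
ee_pos: [564.9, 50.5, 139.3]
orientation: [-0.124, 3.136, 0.0]
ft_force: [-0.1, -0.4, 0.5]
width: 28.2
grasp_force: 0.0
```

Request:
{"fn": "apply_moves", "kwargs": {
  "targets": [
    [-1,[0,0,0],[0,0,0]],
    [-1,[0,0,0],[0,0,0]],
    [-1,[0,0,0],[0,0,0]],
    [-1,[0,0,0],[0,0,0]]
  ]
}}

```text
t: 82.05
ee_pos: [564.1, 50.3, 138.1]
orientation: [-0.124, 3.139, -0.0]
ft_force: [-0.0, 0.4, -0.2]
width: 0.5
grasp_force: 0.0
```

```bash
python3 - <<'E'
from h import *
st(); to(([564,49,106],down(94.6)))
E
```

```text
t 82.05 p [564.1  50.3 138.1] w 0.5 gf 0.0 F [-0.   0.4 -0.2] q [ 0.07  0.45  1.82 -0.    0.87 -1.58]
[[-0.997, -0.079, 0.0], [-0.079, 0.997, -0.0], [-0.0, -0.0, -1.0]]
shift [0.0, -0.03, 0.64] turn [-0.0, 0.0, -0.001]
```

Request:
{"fn": "apply_moves", "kwargs": {
  "targets": [
    [-1,[0,-0.03,0.25],[0,0,0]],
    [-1,[0,0,0.2],[0,0,0]],
    [-1,[0,0,0.12],[0,0,0]],
    [-1,[0,0,0.08],[0,0,0]],
    [-1,[0,0,0.06],[0,0,0]],
    [-1,[0,0,0],[0,0,0]]
  ]
}}

```text
t: 82.8
ee_pos: [564.3, 48.8, 105.7]
orientation: [-0.124, 3.138, -0.0]
ft_force: [-11.3, -0.3, 28.6]
width: 0.3
grasp_force: 14.4
```

```bash
python3 - <<'E'
from h import *
st()
E
```

```text
t 82.8 p [564.3  48.8 105.7] w 0.3 gf 14.4 F [-11.3  -0.3  28.6] q [ 0.07  0.5   1.84 -0.    0.81 -1.58]
[[-0.997, -0.079, 0.001], [-0.079, 0.997, -0.0], [-0.001, -0.0, -1.0]]
```

The bar's top is at 105.7 mm with 28 N on it, so the lid is shut. I retreat and check the end state.

Request:
{"fn": "apply_moves", "kwargs": {
  "targets": [
    [-1,[0,0,-0.3],[0,0,0]],
    [-1,[0,0,-0.6],[0,0,0]],
    [-1,[0,0,-0.8],[0,0,0]],
    [-1,[0,0,-0.8],[0,0,0]],
    [-1,[0,-0.8,-0.5],[0,0,0]],
    [-1,[0,-0.8,0],[0,0,0]],
    [-1,[0,-0.8,0],[0,0,0]],
    [-1,[0,0,0],[0,0,0]]
  ]
}}

```text
t: 83.8
ee_pos: [573.9, -72.9, 253.2]
orientation: [-0.119, 3.138, -0.001]
ft_force: [-0.1, 0.4, 0.2]
width: 0.8
grasp_force: 0.0
```

```bash
python3 - <<'E'
from h import *
st(); b=ctrl.get_image("scene");a=cv2.imread("pics/scene0.png")
d=cv2.absdiff(b["pixels"],a).max(2)[200:340,285:445]; print("lid region changed px",int((d>40).sum()),"of",d.size)
for l,z in(("tin0",0),("paint_tray",0),("lid_bar",100)): print(l,[np.array(q["xy"]).round(1).tolist() for q in ctrl.pinpoint(l,"scene")][:2])
print(ctrl.close_job())
E
```

```text
t 83.8 p [573.9 -72.9 253.2] w 0.8 gf 0.0 F [-0.1  0.4  0.2] q [-0.15  0.32  1.71 -0.    1.11 -1.79]
[[-0.997, -0.076, 0.001], [-0.076, 0.997, -0.0], [-0.001, -0.001, -1.0]]
lid region changed px 1346 of 22400
tin0 [[144.2, 387.4], [297.6, 406.5]]
paint_tray [[424.4, 193.4]]
lid_bar [[339.4, 259.5]]
the job is handed in; nothing more can be done
None
```

The job is handed in at about 84 s, but the judge returned no verdict: all four rollers and the scraper measured in their pockets, the lid pressed shut (bar top at 105.7 mm against 106 mm expected), and the tins and paint tray were not touched.

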